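Load a tube carrier into the strut-lidded incubation chest

TASK

Load the incubation chest: first take the slide box off its lid and lay it flat, right way up, in the shallow white tray. Then swing the lid up past its balance point until the struts hold it fully open by themselves, and stand the tube carrier from the bench upright in the empty bay, flat on the bay's rubber mat. Keep the slide box and the carrier upright all the way and leave the carrier already stored in the other bay, the bottles and the rest of the bench clutter alone.

Things in the scene. Friction and masses are not known exactly. Their poses are not given: they have to be found in the camera images.
- chest: White incubation chest fixed to the bench, body 170 mm (x) by 225 mm (y) by 95 mm high, origin at the centre of its underside. Its -x face is the front with the lid's handle, +x the hinge side. Walls 7.5 mm, inner floor 12 mm above the bench; a 6 mm thick, 90 mm high dividing wall at y = 0 makes two bays, each 155 mm (x) by 102 mm (y), centred at y = +53 and -53 mm. A thin strut runs along each side, up to 15 mm outside the side walls.
- lid (a joint): Angle of the chest's lid in rad: 0 shut, 1.5 at the fully open stop. The flat grey lid (170 by 225 by 22 mm thick, about 1.5 kg) has two spring struts: left alone it falls shut below about 1.05 rad (0.95 to 1.15), and above that the struts swing it on to the stop and hold it there. It needs about 3 to 4 N upward at the handle.
- lid_grip (a point): Centre of the lid's handle: a round steel bar, 12 mm thick and 120 mm long, along the lid's y, joined by a leg at each end, 42 mm in front of the lid's front edge and at mid-thickness of the lid (clear gap 36 mm between bar and lid or chest front). 106.5 mm above the bench when shut, 212 mm from the hinge line. Axes turn with the lid; at lid 0 they are the chest's.
- lid_hinge (a point): Point on the hinge line, at the middle of the lid's rear lower edge, 95.5 mm above the bench. The hinge axis is its y; the handle bar centre lies at (-212, 0, +11) mm in its axes, which turn with the lid. Opening lifts the handle up and then away from the robot.
- slidebox_mid (a point): Centre (half-way up) of the closed grey slide box, 120 mm (x) by 55 mm (y) by 36 mm high, 0.22 kg, lying on the shut lid (lid top 117.5 mm above the bench).
- tray_floor (a point): Centre of the inner floor of the shallow white tray, fixed to the bench: outside 200 mm (x) by 140 mm (y) by 18 mm high, walls 4 mm, floor 4 mm thick.
- carrier_mid (a point): Centre (38 mm above its underside) of the tube carrier to load, standing on the bench: white base 130 mm (x) by 70 mm (y) by 28 mm high, with an upright aluminium lifting plate in the middle, 12 mm thick in y, 80 mm long in x, from 28 to 76 mm above its underside. Eight short stoppered tubes, up to 52 mm high, stand at its ends, at x = +-34 and +-53 mm, y = +-23 mm (15 mm thick). About 0.32 kg. It fits a bay only with its x along the chest's x (either way round).
- mat_top (a point): Centre of the top of the 4 mm black rubber mat (140 by 92 mm) on the floor of the empty bay (16 mm above the bench): where the carrier goes. Its axes are the chest's. Hidden by the lid until it is open.
- stored_mid (a point): Centre of an identical tube carrier that already stands in the other bay: leave it alone.
- bottle_a: Blue-capped bottle, 80 mm across, 145 mm high, origin under it; bystander.
- bottle_b: Blue-capped bottle, 80 mm across, 145 mm high, origin under it; bystander.
- bottle_c: Smaller blue-capped bottle, 66 mm across, 120 mm high, origin under it; bystander.
- wash_bottle: White wash bottle, 68 mm across, 188 mm high with its spout, origin under it; bystander.
- dishes: Stack of three culture dishes, 93 mm across, 44 mm high, origin under it; bystander.
- pipette: Blue hand pipette lying flat along its x, from -235 (plunger) to +25 mm (tip), 22 mm high; bystander.
Not all that is in view belongs to the job. Leave any yellow look-alike of the part that bears carrier_mid alone.

How it is judged (in metres and radians):
On the way, in this order (a step that is already met when the one before it is completed fails the run):
1. the slide box lies flat in the tray while the lid is still shut (horizontal distance between slidebox_mid and tray_floor below 0.07 m and z of slidebox_mid in the frame of tray_floor between 0.012 and 0.024 m and angle between slidebox_mid's own z axis and vertical below 0.1 rad and value of joint lid below 0.1 rad), for 0.2 s.
2. the lid is fully open, before the carrier is in the chest (value of joint lid above 1.38 rad), for 0.3 s.
At the end, for the whole second after the job is handed in: The lid stands open at more than 1.38 rad on its struts and is still; the carrier stands upright (within 0.1 rad) on the mat of the empty bay, centre within 30 mm of the mat's centre; the slide box lies flat and right way up on the tray's floor; the stored carrier is where it was (25 mm) (horizontal distance between slidebox_mid and tray_floor below 0.07 m and z of slidebox_mid in the frame of tray_floor between 0.012 and 0.024 m and angle between each of slidebox_mid, carrier_mid's own z axis and vertical below 0.1 rad and horizontal distance between carrier_mid and mat_top below 0.03 m and z of carrier_mid in the frame of mat_top between 0.032 and 0.044 m and value of joint lid above 1.38 rad and velocity of joint lid between -0.1 and 0.1 rad/s and distance of stored_mid from where it was at the start of the episode below 0.025 m); the robot touches nothing.
It fails at once if a bystander was pushed more than 30 mm or tipped over (distance of any of bottle_a, bottle_b, bottle_c, wash_bottle, dishes, pipette from where it was at the start of the episode above 0.03 m or angle between any of bottle_a, bottle_b, bottle_c, wash_bottle, dishes, pipette's own z axis and vertical above 0.4 rad).
It fails at once if the stored carrier was shifted (distance of stored_mid from where it was at the start of the episode above 0.04 m).
It fails at once if the slide box or the carrier was tipped by more than 45 degrees (angle between any of slidebox_mid, carrier_mid's own z axis and vertical above 0.8 rad).
It also fails if it takes over 72 s, if anything falls off the work surface, if the arm or the gripper's body presses on something with over 40 N, if the wrist force passes 120 N, or if a joint passes its speed limit or range.

ROBOT

A 7-joint arm with a two-finger parallel gripper is mounted at the origin on the work surface. World frame = base frame: x ahead of the robot, y to its left, z up, the work surface at z = 0. Lengths are in mm, angles in rad, forces in N, time in s.
With the tool pointing down it reaches from about 425 to 875 mm from the base axis. Payload 4.7 kg.
Tool frame: the origin (TCP) lies on the centre line of the jaws, within the pads' length; the fingertips stand 14 mm ahead of it and the grasp point (between the pads) lies 5 mm behind it (tip_reach is the distance from the TCP to the fingertips, in mm); z points along the fingers, y is the direction in which the jaws open and shut (so a half turn about z gives the same grasp; the last joint's range is limited). The gripper opens to 85 mm and grips with 20 to 120 N. Pads are 22 mm wide; open, the fingers measure 114 mm over their backs; the gripper's body (76 mm by 85 mm) begins 54 mm behind the grasp point. The pads swing forward as they close: fully open they stand 13 mm farther back than shut.
Start: joints at [-1.214, 0.321, -0.07, 1.45, 0.023, 1.371, -0.057], TCP at [218.51, 612.193, 213.849] pointing down, gripper open.
Joint ranges: [-2.86, 2.86], [-0.3, 2.09], [-1.38, 1.24], [0.06, 2.45], [-1.56, 4.7], [0.09, 2.05], [-2.69, 2.69]. Speed limits (rad/s): [2.57, 2.57, 3.14, 3.14, 3.14, 3.14, 3.14].

INTERFACE

Orientations are given as a unit quaternion [w, x, y, z].
In Python, from station import * gives the robot as it stands. The module is installed in compiled form; this text tells all that it offers.
- The arm moves only by the tool servo_tool, never from a script. Its argument "series" is a list of rows, each a list of 3 entries, a list of its own where there are three numbers: the shift along the tool's x, y, z in m, then the turn, a rotation vector about the tool's x, y, z in degrees, then the opening, from -1 (shut) to 1 (fully open). A call has 1 to 12 rows; each row is the pose to reach, as a shift and turn from the pose commanded when the call began, along the tool's axes at that moment; what a row does not reach only later rows make up. A row lasts 1/8 s, in which the tool goes at most 62.5 mm and 10.7 degrees, less where a joint would pass 70% of its speed; a pose out of reach is approached as far as the arm can. A call with a gripper value outside its range is refused whole. The fingers move at their own pace and stop on an object; "force" is the grip in N (left out, the last holds). Time passes only in rows, so rows that repeat a pose let the fingers close. It gives the time, the measured TCP pose, the force and the opening at its end, in the units of the state.
- get_state(): the state, without advancing time (a new reading comes with each control period).
- read_camera(name): name is "side" or "top"; returns a dict with "img" (400x640x3 uint8, red, green, blue), "range_z" (400x640 float32, mm along the optical axis (not along the pixel's ray), 0 where there is no reading), "intrinsics" (3x3 intrinsics, pixels), "position" and "attitude" of the camera in the world. Camera axes: x right, y up, looking along -z (the intrinsics and any distortion apply to the point x, -y, -z); pixel columns grow to the right and rows downward; lengths in mm; the calibration is good to about 2 mm. A picture is of the moment at which its call begins.
- sign_off(): hands the job in, once; it reports no verdict.
The state is a dict: "t": time; "joint_pos": joint angles; "dq": joint speeds; "tau": joint torques, N m; "tcp_pos": TCP position; "ee_rot": TCP orientation; "contact_force": force on the tool from outside, world axes, zero at the start; "wrist_torque": the same for the moment, N m; "opening": finger opening in mm.
Only numpy, scipy, OpenCV 4.12 (cv2) and the standard library are available. Lean on these libraries where they do the work, as an engineer would, in place of code of your own. Each camera call takes 0.05 s, during which the arm holds its last target.

## Working session

There is one attempt and no reset: what is moved stays moved. The work goes in short steps, Python scripts to look and compute and a tool call to move; the robot and the scene stay as the last step left them, time stands still between calls to the robot, and variables do not carry over. Pictures are saved under pics/ and viewed, and the job is handed in when it is done.

Besides the shell and the picture viewer there is one more tool, called as name(argument=value, ...) on one line, values as JSON. servo_tool: Moves the arm, as the interface text tells. Its arguments: {"type":"object","properties":{"series":{"type":"array"},"force":{"type":"number"}},"required":["series"]}

```bash
mkdir -p pics
python3 - <<'E'
from station import *
import numpy as np, cv2
print(get_state())
for n in ("top","side"):
    c=read_camera(n)
    np.savez(f"pics/{n}0.npz",**c)
    cv2.imwrite(f"pics/{n}0.png",c["img"][:,:,::-1])
    print(n,c["intrinsics"],c["position"],c["attitude"],[k for k in c])
E
```

```text
{'t': 0.0, 'joint_pos': array([-1.21389635,  0.3218077 , -0.07008   ,  1.45168114,  0.02259146,
        1.37078874, -0.05689333]), 'dq': array([ 1.19428156e-04, -9.05712388e-04, -3.69892885e-06,  1.16649790e-03,
       -1.08708108e-03, -3.66354232e-04, -1.05440233e-04]), 'tau': array([-6.85869309e-04, -4.93598020e+01, -3.82300476e-01, -3.14322317e+01,
        1.32833241e-02,  1.15380084e-02,  1.19282674e-06]), 'tcp_pos': array([218.33743594, 611.62639254, 212.73033914]), 'ee_rot': array([-1.16487215e-04,  1.70546552e-01,  9.85349163e-01, -9.41878050e-04]), 'contact_force': array([ 0.23624423,  0.18664268, -0.04615093]), 'wrist_torque': array([0.03044943, 0.01065297, 0.00430011]), 'opening': 85.49056909201732}
top [[457.96051042   0.         321.89986   ]
 [  0.         457.96051042 197.5150115 ]
 [  0.           0.           1.        ]] [ 384.87383076  -12.01281232 1412.49573144] [ 0.71336025  0.04701208 -0.05029096 -0.69740795] ['img', 'range_z', 'intrinsics', 'position', 'attitude']
side [[457.69635013   0.         319.64921785]
 [  0.         457.69635013 201.75154349]
 [  0.           0.           1.        ]] [  427.34769397 -1067.61874773  1078.36359721] [ 0.91208213  0.40527489 -0.02476374 -0.05696675] ['img', 'range_z', 'intrinsics', 'position', 'attitude']
```

View pics/top0.png

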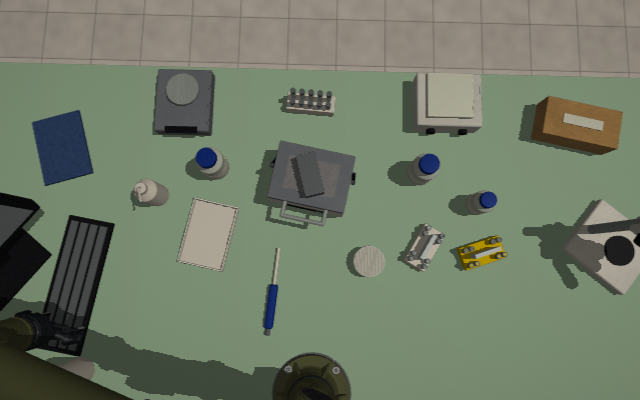

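View pics/side0.png

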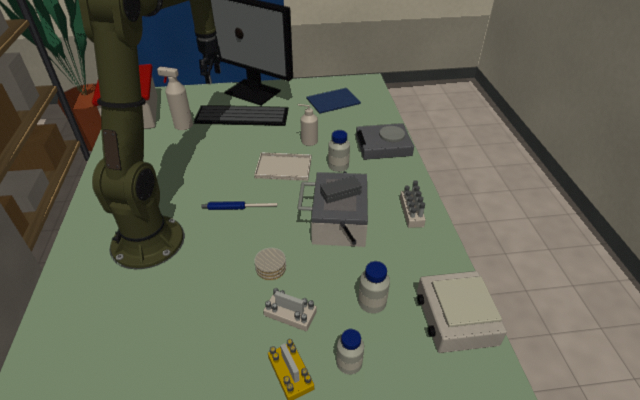

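The top view shows the chest at about (312,178), with the slide box on its lid at (310,173) and the handle at (303,217). The tray is at (208,234), the carrier at (425,247), and the yellow look-alike at (482,252). The next step is to measure these from the depth data.

```bash
cat > h.py <<'E'
import numpy as np, cv2
from scipy.spatial.transform import Rotation as R
def world(c):
    z=c["range_z"].astype(float); K=c["intrinsics"]; v,u=np.mgrid[0:400,0:640]
    x=(u-K[0,2])/K[0,0]*z; y=(v-K[1,2])/K[1,1]*z
    p=np.stack([x,-y,-z],-1); q=np.array(c["attitude"])
    w=R.from_quat(q[[1,2,3,0]]).apply(p.reshape(-1,3)).reshape(400,640,3)+np.array(c["position"])
    w[z==0]=np.nan
    return w
def proj(c,P):
    q=np.array(c["attitude"]);P=np.atleast_2d(P)
    p=R.from_quat(q[[1,2,3,0]]).inv().apply(P-np.array(c["position"]))
    K=c["intrinsics"]; return np.stack([K[0,2]+K[0,0]*p[:,0]/-p[:,2], K[1,2]+K[1,1]*p[:,1]/p[:,2]],-1)
def rect(w,box,lo,hi):
    u0,v0,u1,v1=box; s=w[v0:v1,u0:u1].reshape(-1,3)
    m=(s[:,2]>lo)&(s[:,2]<hi); s=s[m]
    (cx,cy),(a,b),ang=cv2.minAreaRect(s[:,:2].astype(np.float32))
    return dict(n=len(s),c=(round(cx,1),round(cy,1)),size=(round(a,1),round(b,1)),ang=round(ang,2),z=np.round(np.median(s[:,2]),1),mean=np.round(s.mean(0),1))
E
python3 - <<'E'
from h import *
for n in ("top","side"):
    c=dict(np.load(f"pics/{n}0.npz")); w=world(c)
    if n=="top":
        for k,b,lo,hi in [("lid+",(262,135,365,215),105,125),("box",(285,140,335,205),140,170),("handle",(270,198,335,230),95,125),("tray",(170,190,245,280),10,30),("trayfloor",(185,205,232,265),0,10),
          ("base",(400,215,450,280),20,40),("plate",(400,215,450,280),65,90),("carr",(400,215,450,280),15,90),("dish",(345,235,395,285),30,60),("pip",(255,240,290,340),8,40),
          ("botB",(405,145,445,190),120,170),("botA",(190,140,230,185),120,170),("wash",(130,175,175,210),90,220),("botC",(465,185,505,220),90,150),("yel",(450,225,515,280),60,90)]:
            print(k,rect(w,b,lo,hi))
    print(np.nanmedian(w[300:340,420:500,2]) if n=="top" else np.nanmedian(w[330:380,100:220,2]))
    np.save(f"pics/{n}0w.npy",w)
c=dict(np.load("pics/top0.npz"));im=c["img"][130:285,170:460,::-1]
cv2.imwrite("pics/top0z.png",cv2.resize(im[:,:],None,fx=2.7,fy=2.7,interpolation=cv2.INTER_CUBIC))
E
```

```text
lid+ {'n': 3800, 'c': (619.0, 16.2), 'size': (248.8, 212.2), 'ang': 88.34, 'z': np.float64(117.0), 'mean': array([621.4,  17.1, 116.9])}
box {'n': 836, 'c': (626.6, 22.2), 'size': (120.3, 56.5), 'ang': 15.28, 'z': np.float64(152.8), 'mean': array([625.4,  21.3, 152.7])}
handle {'n': 769, 'c': (524.5, 39.8), 'size': (77.7, 182.3), 'ang': 0.59, 'z': np.float64(114.0), 'mean': array([534.8,  22.1, 113.6])}
tray {'n': 427, 'c': (455.4, 309.3), 'size': (184.3, 200.5), 'ang': 78.76, 'z': np.float64(16.0), 'mean': array([458.7, 332.8,  16. ])}
trayfloor {'n': 2255, 'c': (458.6, 331.4), 'size': (183.3, 144.6), 'ang': 2.24, 'z': np.float64(4.1), 'mean': array([458.6, 330.5,   4.3])}
base {'n': 622, 'c': (433.6, -327.1), 'size': (70.5, 129.6), 'ang': 59.68, 'z': np.float64(27.4), 'mean': array([ 432.2, -322.2,   27.6])}
plate {'n': 135, 'c': (433.5, -327.4), 'size': (13.8, 80.5), 'ang': 59.47, 'z': np.float64(74.9), 'mean': array([ 433.8, -326.9,   74.9])}
carr {'n': 1026, 'c': (433.6, -327.1), 'size': (70.5, 129.6), 'ang': 59.68, 'z': np.float64(30.0), 'mean': array([ 433. , -323.6,   39.3])}
[... 293 characters left out ...]
(666.0, -316.7), 'size': (56.2, 55.8), 'ang': 79.4, 'z': np.float64(144.0), 'mean': array([ 664.5, -315. ,  143. ])}
botA {'n': 352, 'c': (669.1, 316.5), 'size': (55.7, 55.8), 'ang': 35.97, 'z': np.float64(144.7), 'mean': array([667.6, 315.4, 143.8])}
wash {'n': 481, 'c': (575.7, 492.5), 'size': (66.3, 66.6), 'ang': 68.79, 'z': np.float64(120.5), 'mean': array([572.2, 483.5, 126.9])}
botC {'n': 283, 'c': (570.4, -488.1), 'size': (49.1, 46.9), 'ang': 52.8, 'z': np.float64(118.0), 'mean': array([ 568.8, -486.6,  113.9])}
yel {'n': 136, 'c': (421.2, -500.3), 'size': (12.2, 82.2), 'ang': 19.19, 'z': np.float64(75.0), 'mean': array([ 421.3, -499.4,   74.1])}
-0.8181912675026979
0.1689810817937314
```

View pics/top0z.png

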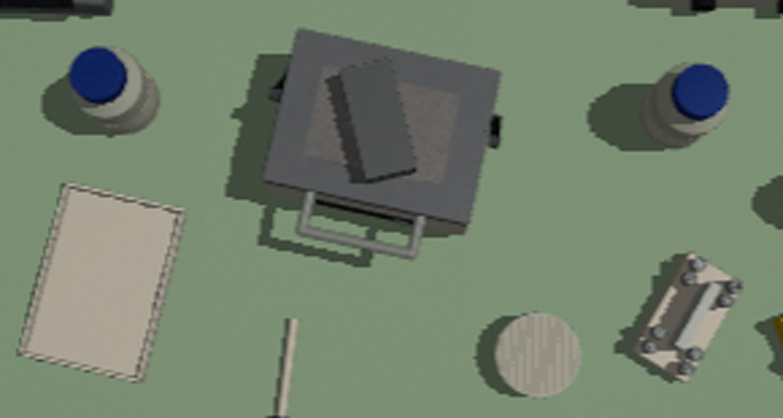

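Run:
```python
from h import *
c=dict(np.load("pics/top0.npz")); w=np.load("pics/top0w.npy"); 
q=np.array(c["attitude"]);Rc=R.from_quat(q[[1,2,3,0]]);K=c["intrinsics"]
def ray(uv,z):
    d=Rc.apply([(uv[0]-K[0,2])/K[0,0],-(uv[1]-K[1,2])/K[1,1],-1]); p=np.array(c["position"]); return p+d*(z-p[2])/d[2]
def Z(u,v): return (170+(u+.5)/2.7-.5,130+(v+.5)/2.7-.5)
def ana(pts,z,name):
    P=np.array([ray(Z(*p),z)[:2] for p in pts]); print(name,P.mean(0).round(1))
    TL,TR,BR,BL=P
    e=[TL-BL,TR-BR]; f=[BL-BR,TL-TR]
    for v in e+f: print("  len %.1f ang %.2f"%(np.hypot(*v),np.degrees(np.arctan2(v[1],v[0]))))
ana([(298,29),(500,71),(468,226),(265,182)],117.5,"lid")
ana([(65,184),(186,210),(140,382),(18,352)],18,"tray")
print("handle bar ends",ray(Z(297,233),106.5),ray(Z(415,256),106.5))
# lid by fine height mask w/ morphological opening to drop handle/struts
m=((w[...,2]>112)&(w[...,2]<160)).astype(np.uint8); m[:130]=0;m[225:]=0;m[:,:255]=0;m[:,370:]=0
m=cv2.morphologyEx(m,cv2.MORPH_OPEN,np.ones((13,13)))
print(m.sum(), cv2.minAreaRect(w[m>0][:,:2].astype(np.float32)))
# plane mask for lid surface only
s=w[(m>0)&(w[...,2]<121)]; print(cv2.minAreaRect(s[:,:2].astype(np.float32)), np.median(s[:,2]))
# tray rim
t=w[185:285,170:250]; r=t[(t[...,2]>11)&(t[...,2]<25)]
r=r[(np.hypot(r[:,0]-458,r[:,1]-331)<135)]; print(len(r),cv2.minAreaRect(r[:,:2].astype(np.float32)),np.median(r[:,2]))
# handle
h=w[198:230,270:335]; h=h[(h[...,2]>104)&(h[...,2]<125)]
th=np.radians(-14)
for a in (-11,-12,-13,-14,-15):
    th=np.radians(a); X=np.array([np.cos(th),np.sin(th)]); hx=h[:,:2]@X
    print(a,hx.min(), (hx<hx.min()+15).sum())
```

```text
lid [624.8  15.4]
  len 169.3 ang -9.89
  len 170.6 ang -10.69
  len 219.3 ang 79.01
  len 221.7 ang 79.33
tray [458.9 328.1]
  len 194.5 ang -12.13
  len 198.1 ang -12.25
  len 140.8 ang 77.69
  len 141.2 ang 79.16
handle bar ends [509.8197397 103.5156387 106.5      ] [488.25247716 -22.04265388 106.5       ]
1307 ((629.3665771484375, 2.3519134521484375), (131.59686279296875, 138.79244995117188), 1.5898932218551636)
((629.91796875, 2.7566909790039062), (129.5951690673828, 139.1318817138672), 1.0774096250534058) 117.40747677735146
373 ((455.37042236328125, 309.3427734375), (184.28196716308594, 200.45045471191406), 78.76009368896484) 16.734024930209216
-11 478.65291551764955 198
-12 475.64262779725675 196
-13 472.0826294620242 192
-14 468.3788301846904 183
-15 464.53235817839476 173
```

```bash
cat > mv.py <<'E'
import sys
from h import *
from station import get_state
def delta(p,yaw):
    s=get_state(); q=np.array(s["ee_rot"]); Rc=R.from_quat(q[[1,2,3,0]])
    a=np.radians(yaw); y=np.array([np.cos(a),np.sin(a),0]); z=np.array([0,0,-1.]); x=np.cross(y,z)
    Rt=R.from_matrix(np.stack([x,y,z],1))
    d=Rc.inv().apply(np.array(p)-s["tcp_pos"])/1000; rv=np.degrees((Rc.inv()*Rt).as_rotvec())
    print("t",s["t"],"tcp",s["tcp_pos"].round(1),"yaw",np.degrees(np.arctan2(*Rc.as_matrix()[[1,0],1])).round(2),"open",round(s["opening"],1),"F",s["contact_force"].round(1))
    print("shift",d.round(4),"|",round(np.linalg.norm(d),3),"turn",rv.round(2))
    print("q",s["joint_pos"].round(2))
if __name__=="__main__":
    a=list(map(float,sys.argv[1:])); delta(a[:3],a[3])
E
python3 mv.py 626.6 22.2 260 105.3
```

```text
t 0.1 tcp [218.4 611.7 212.8] yaw 70.36 open 85.7 F [ 0.2 -0.8  0.3]
shift [-0.5826 -0.4181 -0.0464] | 0.719 turn [-1.000e-01 -2.000e-02 -3.494e+01]
q [-1.21  0.32 -0.07  1.45  0.02  1.37 -0.06]
```

servo_tool(series=[[[-0.015,-0.011,-0.01],[0,0,-1],1],[[-0.05,-0.036,-0.03],[0,0,-3],1],[[-0.095,-0.068,-0.046],[0,0,-6],1],[[-0.14,-0.1,-0.046],[0,0,-9],1],[[-0.185,-0.133,-0.046],[0,0,-12],1],[[-0.23,-0.165,-0.046],[0,0,-15],1],[[-0.275,-0.197,-0.046],[0,0,-18],1],[[-0.32,-0.23,-0.046],[0,0,-21],1],[[-0.365,-0.262,-0.046],[0,0,-24],1],[[-0.41,-0.294,-0.046],[0,0,-27],1],[[-0.455,-0.326,-0.046],[0,0,-30],1],[[-0.5,-0.359,-0.046],[0,0,-33],1]])

```text
t: 1.6
tcp_pos: [569.3, 104.7, 259.5]
ee_rot: [-0.0, -0.117, 0.993, 0.0]
contact_force: [1.2, 0.2, 0.3]
opening: 85.5
```

```bash
python3 mv.py 626.6 22.2 200 105.3
```

```text
t 1.6 tcp [569.3 104.7 259.5] yaw 103.49 open 85.5 F [1.2 0.2 0.3]
shift [-0.0365 -0.0936  0.0595] | 0.117 turn [ 0.02 -0.01 -1.81]
q [-0.55  0.15  0.36  1.58 -0.05  1.42  1.62]
```

servo_tool(series=[[[-0.015,-0.04,0.015],[0,0,-1],1],[[-0.028,-0.07,0.03],[0,0,-1.8],1],[[-0.035,-0.09,0.045],[0,0,-1.8],1],[[-0.0365,-0.0936,0.0595],[0,0,-1.8],1],[[-0.0365,-0.0936,0.0595],[0,0,-1.8],1]])

```text
t: 2.22
tcp_pos: [624.6, 24.2, 198.5]
ee_rot: [-0.002, -0.132, 0.991, 0.0]
contact_force: [-0.8, -0.1, 1.5]
opening: 85.6
```

```bash
python3 mv.py 626.6 22.2 137 105.3
python3 - <<'E'
from h import *
from station import *
for n in ("top","side"):
    c=read_camera(n); cv2.imwrite(f"pics/{n}1.png",cv2.resize(c["img"][110:270,240:400,::-1],None,fx=3,fy=3,interpolation=cv2.INTER_CUBIC))
E
```

```text
t 2.225 tcp [624.6  24.2 198.5] yaw 105.18 open 85.6 F [-0.8 -0.1  1.5]
shift [-0.0016 -0.0025  0.0615] | 0.062 turn [ 0.06 -0.19 -0.12]
q [-0.42  0.29  0.42  1.55 -0.12  1.33  1.85]
```

View pics/side1.png

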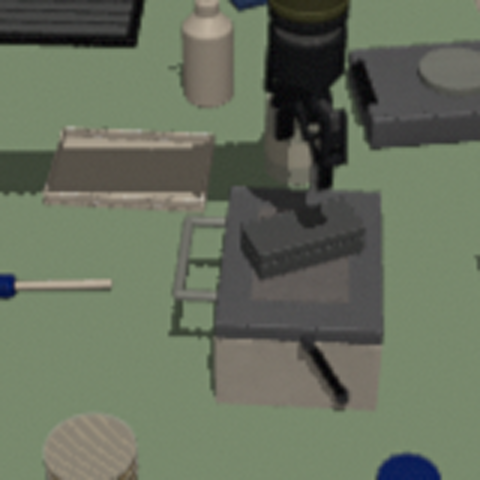

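The side crop shows the open gripper over the slide box, with the fingers at about (285–345,100–190) and the box at (300,235). I'll descend from here.

servo_tool(series=[[[-0.001,-0.002,0.015],[0,0,0],1],[[-0.0016,-0.0025,0.03],[0,0,0],1],[[-0.0016,-0.0025,0.045],[0,0,0],1],[[-0.0016,-0.0025,0.055],[0,0,0],1],[[-0.0016,-0.0025,0.0615],[0,0,0],1],[[-0.0016,-0.0025,0.0615],[0,0,0],1]])

```text
t: 3.08
tcp_pos: [627.9, 21.4, 138.3]
ee_rot: [-0.0, -0.132, 0.991, -0.0]
contact_force: [0.3, -0.0, -0.0]
opening: 85.3
```

servo_tool(series=[[[0,0,0],[0,0,0],0.5],[[0,0,0],[0,0,0],0.2],[[0,0,0],[0,0,0],-0.2],[[0,0,0],[0,0,0],-0.4],[[0,0,0],[0,0,0],-0.4],[[0,0,0],[0,0,0],-0.4]], force=35)

```text
t: 3.82
tcp_pos: [628.1, 21.4, 138.8]
ee_rot: [0.0, -0.132, 0.991, 0.0]
contact_force: [-0.0, 1.0, 0.3]
opening: 25.7
```

```bash
python3 mv.py 626.6 22.2 210 105.3
```

```text
t 3.825 tcp [628.1  21.4 138.8] yaw 105.16 open 25.7 F [-0.   1.   0.3]
shift [ 0.0012  0.0011 -0.0712] | 0.071 turn [ 0.    0.   -0.14]
q [-0.41  0.33  0.41  1.62 -0.14  1.22  1.86]
```

The fingers closed to 25.7 mm, which is narrower than the 55 mm box. I'll look before doing anything else.

Run:
```python
from h import *
from station import *
o=[]
for n in ("top","side"):
    c=read_camera(n); np.savez(f"pics/{n}2.npz",**c); o.append(cv2.resize(c["img"][110:270,240:400,::-1],None,fx=2.5,fy=2.5,interpolation=cv2.INTER_CUBIC))
cv2.imwrite("pics/two2.png",np.hstack(o))
```

```text
(no output)
```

View pics/two2.png

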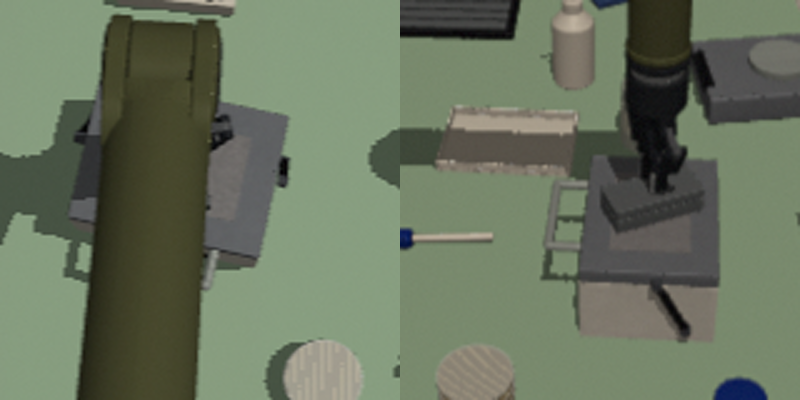

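Run:
```python
from h import *
from station import *
print(get_state()["opening"],get_state()["tcp_pos"])
c=dict(np.load("pics/side2.npz")); w=world(c)
im=c["img"][160:215,310:380,::-1]; cv2.imwrite("pics/z2.png",cv2.resize(im,None,fx=10,fy=10,interpolation=cv2.INTER_CUBIC))
for v in range(166,204,2):
    print(v,[tuple(int(a) for a in np.nan_to_num(w[v,u])) for u in range(336,360,4)])
```

```text
25.547319271235644 [628.09856862  21.40499881 138.83007015]
166 [(613, 28, 222), (621, 0, 243), (630, -13, 252), (640, -24, 260), (723, 305, 0), (737, 298, 3)]
168 [(614, 31, 212), (621, 0, 236), (633, 0, 234), (638, -33, 259), (651, -30, 256), (737, 295, -3)]
170 [(615, 37, 199), (620, -4, 231), (633, 1, 226), (637, -40, 257), (649, -40, 256), (734, 281, -1)]
172 [(614, 31, 196), (620, -7, 226), (658, 127, 116), (637, -41, 251), (650, -37, 246), (731, 265, 0)]
174 [(615, 32, 187), (621, 0, 212), (629, -24, 231), (637, -42, 244), (652, -27, 231), (696, 112, 116)]
176 [(615, 34, 177), (621, -2, 207), (629, -27, 225), (640, -30, 227), (652, -29, 225), (0, 0, 0)]
178 [(616, 38, 166), (622, 0, 197), (629, -25, 216), (642, -21, 212), (668, 40, 159), (691, 86, 120)]
180 [(617, 40, 156), (623, 2, 186), (629, -28, 211), (654, 35, 156), (668, 38, 153), (680, 35, 154)]
182 [(616, 35, 152), (622, -1, 182), (634, -1, 181), (653, 27, 155), (666, 29, 152), (678, 22, 156)]
184 [(614, 24, 153), (623, 0, 173), (634, -3, 174), (653, 24, 150), (664, 18, 153), (677, 18, 152)]
186 [(612, 12, 155), (623, 
[... 182 characters left out ...]
4), (622, -8, 155), (635, -7, 153), (648, -3, 149), (662, 0, 144), (675, 2, 141)]
192 [(609, -12, 152), (622, -9, 148), (635, -6, 145), (649, 1, 136), (662, 1, 135), (675, 1, 133)]
194 [(609, -12, 144), (622, -8, 139), (635, -10, 139), (649, 0, 129), (662, -2, 130), (676, 5, 121)]
196 [(609, -14, 138), (623, -7, 130), (635, -7, 129), (649, -1, 122), (663, 0, 119), (675, -2, 120)]
198 [(609, -13, 129), (623, -8, 123), (636, -3, 117), (648, -8, 120), (661, -10, 120), (674, -10, 119)]
200 [(609, -16, 123), (622, -16, 121), (634, -17, 121), (647, -17, 120), (660, -17, 118), (671, -23, 122)]
202 [(608, -22, 120), (621, -18, 115), (632, -30, 125), (645, -25, 118), (658, -26, 118), (670, -28, 118)]
```

View pics/z2.png

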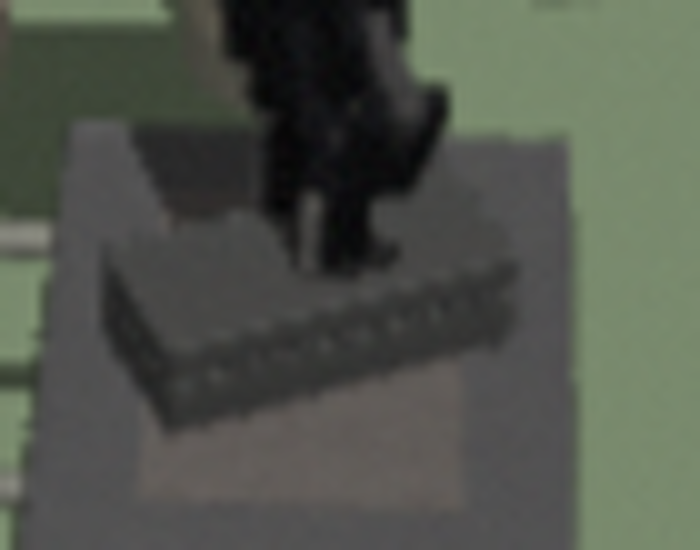

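The fingertips in the crop, at about (310,270), end right at the box top at z≈153. The stated 14 mm reach predicts about 125, so I'll raise the arm and measure the real tip offset.

servo_tool(series=[[[0,0,-0.02],[0,0,0],-0.4],[[0,0,-0.05],[0,0,0],0.3],[[0,0,-0.075],[0,0,0],0.5],[[0,0,-0.09],[0,0,0],0.5],[[0,0,-0.09],[0,0,0],0.5],[[0,0,-0.09],[0,0,0],0.5]])

```text
t: 4.68
tcp_pos: [627.6, 21.4, 227.9]
ee_rot: [-0.001, -0.132, 0.991, 0.0]
contact_force: [-0.6, -0.8, -0.3]
opening: 64.1
```

Run:
```python
from h import *
from station import *
s=get_state();print(s["opening"],s["tcp_pos"],s["ee_rot"])
c=read_camera("side"); np.savez("pics/side3.npz",**c); w=world(c)
p=proj(c,[s["tcp_pos"],s["tcp_pos"]-[0,0,14]]); print(p)
im=c["img"][140:200,300:380,::-1].copy(); im=cv2.resize(im,None,fx=10,fy=10,interpolation=cv2.INTER_CUBIC)
for q in p: cv2.circle(im,tuple(int(a) for a in ((q-[300,140]+.5)*10)),4,(0,0,255),-1)
cv2.imwrite("pics/z3.png",im)
z=w[140:200,300:380]; m=(np.hypot(z[...,0]-628,z[...,1]-21)<75)&(z[...,2]>158)
print(np.sort(z[m][:,2])[:15])
m=m&(z[...,2]<185); print(z[m].round(0)[:40])
```

```text
64.08040124167285 [627.56588811  21.42248119 227.92639398] [-7.31323665e-04 -1.31952221e-01  9.91255807e-01  4.29796136e-05]
[[340.88066742 165.57410862]
 [340.74291532 169.21386817]]
[158.00516963 158.03735391 158.10568819 158.13445997 158.45471194
 158.65322864 158.65328194 158.66125047 158.82511142 158.89485418
 159.72188127 160.42340035 160.76063355 161.00831585 161.11045488]
[[669.  43. 158.]
 [631.  26. 159.]
 [614.  22. 160.]
 [633.  21. 159.]
 [636.  18. 161.]
 [652.  19. 159.]
 [573.  24. 158.]
 [567.  20. 159.]
 [588.  15. 160.]
 [581.  13. 159.]
 [580.   1. 161.]
 [605.   1. 158.]
 [626.  -5. 161.]
 [601.  -3. 158.]
 [582.  -6. 158.]]
```

View pics/z3.png

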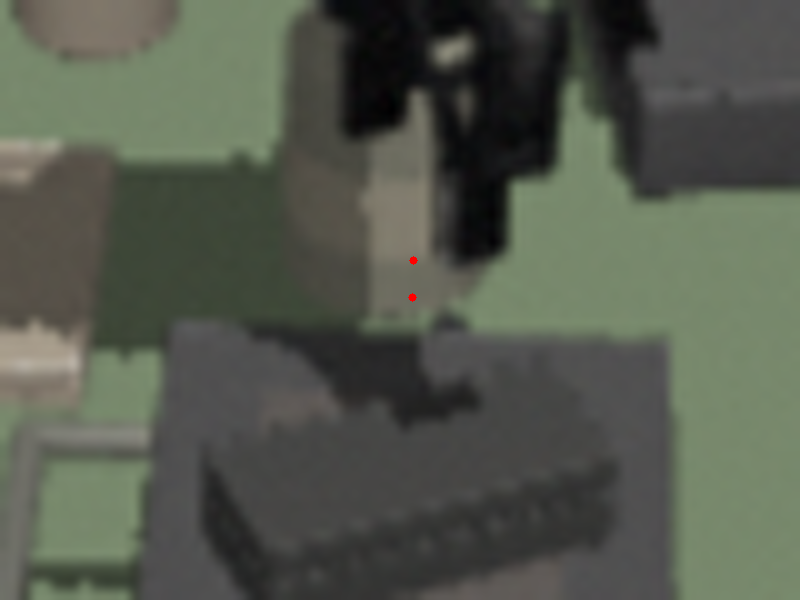

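Run:
```python
from h import *
c=dict(np.load("pics/side3.npz")); w=world(c)
for v in range(150,170): print(v,[tuple(int(a) for a in np.nan_to_num(w[v,u])) for u in (335,337,339,345,347,349)])
```

```text
150 [(613, 50, 266), (620, 55, 261), (626, 55, 261), (630, -19, 314), (632, -37, 327), (636, -46, 333)]
151 [(613, 49, 263), (619, 50, 262), (626, 58, 255), (631, -14, 307), (632, -37, 323), (636, -45, 329)]
152 [(612, 47, 261), (620, 55, 254), (626, 56, 253), (630, -20, 308), (632, -37, 320), (637, -44, 324)]
153 [(614, 54, 251), (659, 281, 84), (664, 271, 91), (630, -18, 303), (632, -39, 318), (637, -43, 320)]
154 [(651, 278, 82), (658, 278, 82), (665, 276, 82), (630, -20, 301), (634, -31, 309), (637, -43, 317)]
155 [(652, 283, 74), (659, 283, 73), (666, 280, 75), (630, -23, 300), (632, -38, 310), (637, -44, 314)]
156 [(651, 278, 73), (659, 280, 71), (666, 279, 71), (629, -25, 298), (632, -40, 308), (638, -37, 306)]
157 [(652, 284, 64), (658, 278, 68), (666, 279, 66), (632, -14, 286), (633, -37, 303), (638, -42, 306)]
158 [(652, 284, 59), (658, 277, 64), (667, 280, 61), (632, -15, 283), (632, -43, 303), (639, -38, 299)]
159 [(652, 283, 56), (659, 276, 60), (666, 278, 58), (632, -14, 278), (636, -24, 286), (642, -20, 282)]
160 [(651, 276, 57), (659, 278, 54), (666, 278, 53), (632, -
[... 259 characters left out ...]
52, 281, 39), (659, 276, 42), (666, 272, 44), (633, -13, 263), (637, -22, 270), (643, -20, 267)]
164 [(652, 280, 34), (660, 279, 35), (666, 275, 37), (632, -16, 262), (637, -21, 265), (644, -18, 262)]
165 [(652, 278, 31), (660, 282, 28), (668, 281, 28), (632, -17, 259), (638, -19, 260), (646, -10, 252)]
166 [(652, 281, 25), (660, 279, 25), (667, 274, 28), (633, -15, 253), (699, 284, 18), (711, 304, 1)]
167 [(652, 280, 21), (659, 276, 23), (667, 277, 21), (690, 276, 20), (701, 292, 6), (709, 293, 5)]
168 [(653, 285, 12), (660, 280, 15), (667, 277, 17), (692, 284, 9), (700, 289, 4), (708, 288, 4)]
169 [(653, 283, 9), (660, 277, 12), (667, 277, 12), (691, 280, 8), (700, 287, 1), (709, 293, -3)]
```

The fingertips are at z≈253 while the reported TCP is at 228 with a 64 mm opening. The real tips are therefore about 25 mm behind the reported TCP, not 14 mm ahead of it, while the lateral centre agrees. I'll use this measured offset and descend to TCP z≈104.

servo_tool(series=[[[0,0,0.02],[0,0,0],0.9],[[0,0,0.045],[0,0,0],0.9],[[0,0,0.07],[0,0,0],0.9],[[0,0,0.09],[0,0,0],0.9],[[0,0,0.105],[0,0,0],0.9],[[0,0,0.115],[0,0,0],0.9],[[0,0,0.122],[0,0,0],0.9],[[0,0,0.122],[0,0,0],0.9]])

```text
t: 5.72
tcp_pos: [628.1, 21.4, 106.7]
ee_rot: [-0.0, -0.132, 0.991, 0.0]
contact_force: [0.6, -0.3, -0.5]
opening: 81.2
```

servo_tool(series=[[[0,0,0],[0,0,0],0.6],[[0,0,0],[0,0,0],0.4],[[0,0,0],[0,0,0],0.2],[[0,0,0],[0,0,0],0.1],[[0,0,0],[0,0,0],0.1],[[0,0,0],[0,0,0],0.1]], force=40)

```text
t: 6.48
tcp_pos: [628.9, 20.6, 107.9]
ee_rot: [0.001, -0.132, 0.991, -0.0]
contact_force: [0.4, -2.8, 5.3]
opening: 54.1
```

Gripped at 54 mm. Lifting.

servo_tool(series=[[[0,0,0],[0,0,0],-0.2],[[0,0,-0.005],[0,0,0],-0.2],[[0,0,-0.015],[0,0,0],-0.2],[[0,0,-0.03],[0,0,0],-0.2],[[0,0,-0.05],[0,0,0],-0.2],[[0,0,-0.07],[0,0,0],-0.2],[[0,0,-0.08],[0,0,0],-0.2],[[0,0,-0.08],[0,0,0],-0.2]])

```text
t: 7.48
tcp_pos: [628.7, 21.4, 188.1]
ee_rot: [0.001, -0.132, 0.991, 0.0]
contact_force: [-1.0, 0.2, -2.8]
opening: 53.8
```

```bash
python3 mv.py 458.5 329.5 188 78
python3 - <<'E'
from h import *
from station import *
c=read_camera("side"); np.savez("pics/side4.npz",**c)
cv2.imwrite("pics/z4.png",cv2.resize(c["img"][120:240,280:400,::-1],None,fx=5,fy=5,interpolation=cv2.INTER_CUBIC))
E
```

```text
t 7.475 tcp [628.7  21.4 188.1] yaw 105.16 open 53.8 F [-1.   0.2 -2.8]
shift [ 8.370e-02  3.419e-01 -1.000e-04] | 0.352 turn [2.000e-02 1.200e-01 2.716e+01]
q [-0.41  0.3   0.42  1.56 -0.12  1.31  1.85]
```

View pics/z4.png

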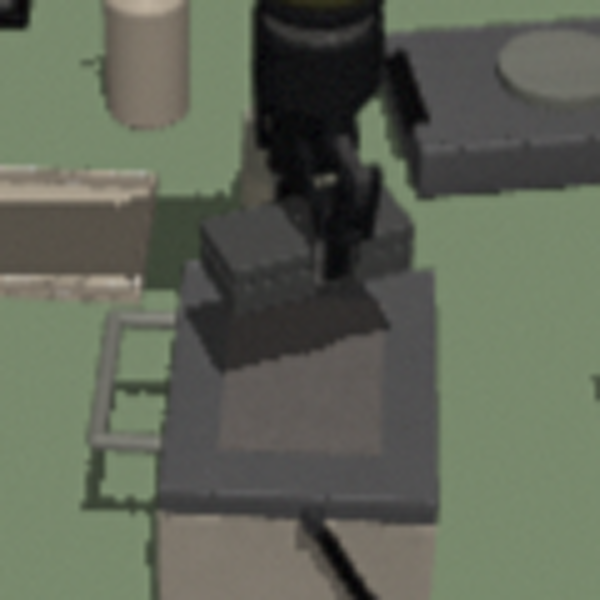

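The box hangs level in the grip at about (310,255), clear of the lid. Carrying it to the tray.

servo_tool(series=[[[0.003,0.011,0],[0,0,1],-0.2],[[0.01,0.04,0],[0,0,3],-0.2],[[0.018,0.075,0],[0,0,6],-0.2],[[0.028,0.115,0],[0,0,9],-0.2],[[0.038,0.155,0],[0,0,12],-0.2],[[0.048,0.195,0],[0,0,15],-0.2],[[0.058,0.235,0],[0,0,18],-0.2],[[0.067,0.275,0],[0,0,21],-0.2],[[0.076,0.31,0],[0,0,24],-0.2],[[0.082,0.333,0],[0,0,26],-0.2],[[0.0837,0.342,0],[0,0,27.2],-0.2],[[0.0837,0.342,0],[0,0,27.2],-0.2]])

```text
t: 9.02
tcp_pos: [457.4, 329.6, 186.4]
ee_rot: [-0.0, 0.104, 0.995, -0.0]
contact_force: [-0.5, -0.2, -3.4]
opening: 54.6
```

```bash
python3 mv.py 458.5 329.5 -4 78
python3 - <<'E'
from h import *
from station import *
c=read_camera("side"); np.savez("pics/side5.npz",**c)
cv2.imwrite("pics/z5.png",cv2.resize(c["img"][80:220,220:360,::-1],None,fx=4,fy=4,interpolation=cv2.INTER_CUBIC))
E
```

```text
t 9.025 tcp [457.4 329.6 186.4] yaw 78.02 open 54.6 F [-0.5 -0.2 -3.4]
shift [-0.0011  0.0002  0.1904] | 0.19 turn [-0.05 -0.01  0.02]
q [-0.88  0.15  0.23  1.72 -0.04  1.28  0.72]
```

View pics/z5.png

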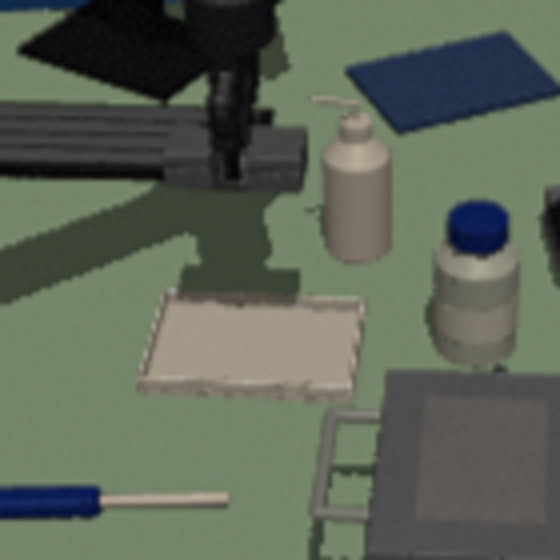

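The box is level above the tray. The box is at crop (235,155) and the tray at (250,345). Lowering, with the contact level expected at TCP z≈-5.

servo_tool(series=[[[0,0,0.01],[0,0,0],-0.2],[[0,0,0.03],[0,0,0],-0.2],[[0,0,0.055],[0,0,0],-0.2],[[0,0,0.08],[0,0,0],-0.2],[[0,0,0.105],[0,0,0],-0.2],[[0,0,0.13],[0,0,0],-0.2],[[0,0,0.15],[0,0,0],-0.2],[[0,0,0.165],[0,0,0],-0.2],[[0,0,0.175],[0,0,0],-0.2],[[0,0,0.182],[0,0,0],-0.2],[[0,0,0.184],[0,0,0],-0.2],[[0,0,0.184],[0,0,0],-0.2]])

```text
t: 10.58
tcp_pos: [458.1, 329.8, 3.2]
ee_rot: [0.0, 0.105, 0.994, 0.0]
contact_force: [-0.6, -0.4, -2.9]
opening: 54.6
```

servo_tool(series=[[[0,0,0.002],[0,0,0],-0.2],[[0,0,0.004],[0,0,0],-0.2],[[0,0,0.004],[0,0,0],-0.2]])

```text
t: 10.95
tcp_pos: [457.8, 329.6, -1.3]
ee_rot: [-0.0, 0.105, 0.994, -0.0]
contact_force: [0.5, -0.3, -2.3]
opening: 54.3
```

servo_tool(series=[[[0,0,0.001],[0,0,0],-0.2],[[0,0,0.002],[0,0,0],-0.2],[[0,0,0.003],[0,0,0],-0.2],[[0,0,0.003],[0,0,0],-0.2]])

```text
t: 11.45
tcp_pos: [457.8, 329.6, -4.3]
ee_rot: [-0.0, 0.105, 0.994, -0.0]
contact_force: [-1.0, -0.2, -3.3]
opening: 53.8
```

servo_tool(series=[[[0,0,0.001],[0,0,0],-0.2],[[0,0,0.002],[0,0,0],-0.2],[[0,0,0.003],[0,0,0],-0.2]])

```text
t: 11.82
tcp_pos: [457.9, 329.7, -5.4]
ee_rot: [-0.0, 0.105, 0.994, 0.0]
contact_force: [-5.1, -4.5, 15.4]
opening: 54.3
```

The tool reads contact, so the box is down. Releasing.

servo_tool(series=[[[0,0,-0.001],[0,0,0],0.35],[[0,0,-0.001],[0,0,0],0.5],[[0,0,-0.001],[0,0,0],0.7],[[0,0,-0.001],[0,0,0],0.7],[[0,0,-0.02],[0,0,0],0.7],[[0,0,-0.05],[0,0,0],0.7],[[0,0,-0.09],[0,0,0],0.7],[[0,0,-0.13],[0,0,0],0.7],[[0,0,-0.17],[0,0,0],0.7],[[0,0,-0.19],[0,0,0],0.5],[[0,0,-0.2],[0,0,0],0.2],[[0,0,-0.2],[0,0,0],0]])

```text
t: 13.32
tcp_pos: [458.1, 329.7, 193.7]
ee_rot: [0.0, 0.105, 0.994, 0.001]
contact_force: [-0.2, -0.6, -0.8]
opening: 42.6
```

Run:
```python
from h import *
from station import *
o=[]
for n in ("top","side"):
    c=read_camera(n); np.savez(f"pics/{n}6.npz",**c); w=world(c)
    b=(150,130,350,300) if n=="top" else (220,110,420,280)
    o.append(cv2.resize(c["img"][b[1]:b[3],b[0]:b[2],::-1],None,fx=2,fy=2,interpolation=cv2.INTER_CUBIC))
    if n=="side":
        print(rect(w,(245,140,320,190),30,50))
        m=(w[...,2]>108)&(w[...,2]<124)&(np.hypot(w[...,0]-620,w[...,1]-18)<170); m=m.astype(np.uint8)
        m=cv2.morphologyEx(m,cv2.MORPH_CLOSE,np.ones((3,3))); m=cv2.morphologyEx(m,cv2.MORPH_OPEN,np.ones((9,9)))
        s=w[(m>0)&(w[...,2]>114)]; print(len(s),cv2.minAreaRect(s[:,:2].astype(np.float32)))
cv2.imwrite("pics/two6.png",np.hstack(o))
```

```text
{'n': 355, 'c': (480.4, 386.9), 'size': (202.3, 125.8), 'ang': 67.16, 'z': np.float64(40.4), 'mean': array([457.4, 326.2,  40. ])}
2490 ((626.8777465820312, 12.884452819824219), (232.3041229248047, 169.62432861328125), 79.48542785644531)
```

View pics/two6.png

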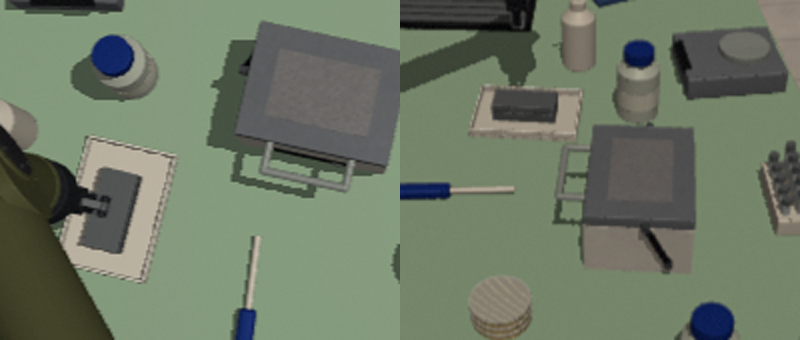

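The slide box lies in the middle of the tray, top at z≈40, centre about (457,326). Next I'll measure the handle bar in both views.

Run:
```python
from h import *
o=[]
for n,b in (("top",(265,185,345,235)),("side",(290,160,370,210))):
    c=dict(np.load(f"pics/{n}6.npz")); w=world(c)
    o.append(cv2.resize(c["img"][b[1]:b[3],b[0]:b[2],::-1],None,fx=10,fy=10,interpolation=cv2.INTER_CUBIC)[:500])
    # bar pixels: in chest frame guess
    a=np.radians(-10.4); X=np.array([np.cos(a),np.sin(a)]);Y=np.array([-X[1],X[0]])
    d=w[...,:2]-np.array([625.8,14.2]); x=d@X; y=d@Y
    m=(np.abs(x+127)<14)&(np.abs(y)<75)&(w[...,2]>98)&(w[...,2]<125)
    s=w[m]; print(n,len(s),"x",np.median(x[m]),np.percentile(x[m],[5,95]),"y",np.percentile(y[m],[0,3,97,100]),"z",np.median(s[:,2]), "slope",np.degrees(np.polyfit(y[m],x[m],1)[0]))
    top=(np.abs(x)<100)&(np.abs(y)<130)&(np.abs(w[...,2]-117.5)<3)
    for lo in (-60,0,60):
        mm=top&(np.abs(y-lo)<20); print("  x edges",lo,x[mm].min().round(1),x[mm].max().round(1),end=";")
    for lo in (-50,50):
        mm=top&(np.abs(x-lo)<20); print("  y edges",lo,y[mm].min().round(1),y[mm].max().round(1),end=";")
    print()
cv2.imwrite("pics/zz6.png",cv2.resize(np.vstack(o),None,fx=.6,fy=.6,interpolation=cv2.INTER_AREA))
```

```text
top 215 x -126.15740046244578 [-132.24135294 -116.43940002] y [-61.32482628 -58.83753837  66.68160909  70.18749676] z 110.52452694469685 slope 0.4032586675917655
  x edges -60 -99.7 83.2;  x edges 0 -84.6 84.4;  x edges 60 -86.1 85.7;  y edges -50 -108.5 115.9;  y edges 50 -109.6 114.9;
side 115 x -124.07494914855215 [-130.32997085 -115.74285718] y [-67.32071629 -64.80373461  59.75940256  64.1035167 ] z 112.3364645629706 slope 0.05181369927675861
  x edges -60 -90.3 86.0;  x edges 0 -82.8 84.2;  x edges 60 -99.2 85.0;  y edges -50 -115.4 115.2;  y edges 50 -113.9 115.0;
```

View pics/zz6.png

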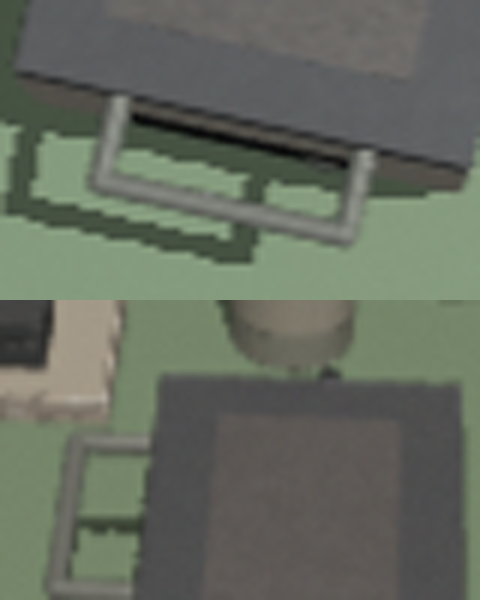

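```bash
python3 mv.py 501.3 38.5 150 -10.4
```

```text
t 13.425 tcp [457.3 329.2 192. ] yaw 77.96 open 42.4 F [0.5 0.4 0.7]
shift [-0.1037 -0.2751  0.0422] | 0.297 turn [-9.000e-02  1.000e-02  8.836e+01]
q [-0.88  0.15  0.23  1.71 -0.04  1.29  0.72]
```

servo_tool(series=[[[-0.005,-0.015,0],[0,0,3],0],[[-0.015,-0.04,0],[0,0,10],0],[[-0.025,-0.07,0],[0,0,19],0],[[-0.038,-0.1,0],[0,0,28],0],[[-0.05,-0.13,0],[0,0,37],0],[[-0.06,-0.16,0],[0,0,46],0],[[-0.072,-0.19,0.005],[0,0,55],0],[[-0.083,-0.22,0.01],[0,0,64],0],[[-0.094,-0.25,0.02],[0,0,73],0],[[-0.1,-0.268,0.03],[0,0,81],0],[[-0.1037,-0.2751,0.042],[0,0,88.4],0],[[-0.1037,-0.2751,0.042],[0,0,88.4],0]])

```text
t: 14.92
tcp_pos: [500.5, 37.0, 149.5]
ee_rot: [-0.001, 0.769, 0.639, -0.001]
contact_force: [0.1, 0.3, -0.2]
opening: 42.5
```

```bash
python3 mv.py 501.3 38.5 75 -10.4;python3 - <<'E'
from h import *
from station import *
s=get_state(); c=read_camera("side"); np.savez("pics/side7.npz",**c); w=world(c)
cv2.imwrite("pics/z7.png",cv2.resize(c["img"][110:220,260:380,::-1],None,fx=6,fy=5,interpolation=cv2.INTER_CUBIC))
m=(np.hypot(w[...,0]-501,w[...,1]-38)<60)&(w[...,2]>140)&(w[...,2]<230)
z=w[m]; z=z[np.argsort(z[:,2])]; print(z[:40:2].round(0))
E
```

```text
t 14.925 tcp [500.5  37.  149.5] yaw -10.59 open 42.5 F [ 0.1  0.3 -0.2]
shift [0.0017 0.0007 0.0745] | 0.074 turn [-0.16  0.09 -0.19]
q [-0.63  0.05  0.52  1.91 -0.02  1.19 -0.29]
[[526.  23. 172.]
 [474.  33. 174.]
 [523.  21. 174.]
 [482.  50. 175.]
 [478.  35. 175.]
 [526.  21. 178.]
 [469.  37. 179.]
 [475.  34. 181.]
 [530.  26. 182.]
 [526.  21. 182.]
 [474.  28. 182.]
 [478.  35. 183.]
 [469.  35. 185.]
 [533.  21. 185.]
 [483.  52. 186.]
 [523.  20. 187.]
 [530.  23. 188.]
 [533.  22. 188.]
 [526.  21. 190.]
 [478.  30. 191.]]
```

View pics/z7.png

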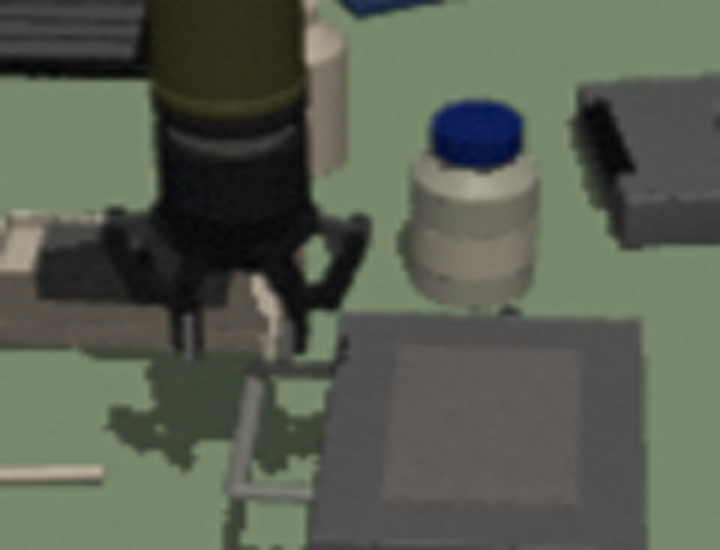

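Run:
```python
from h import *
c=dict(np.load("pics/side7.npz")); w=world(c)
m=(np.hypot(w[...,0]-501,w[...,1]-38)<110)&(w[...,2]>135)&(w[...,2]<330)
z=w[m]
for x in range(500,620,6):
    k=np.abs(z[:,0]-x)<3
    if k.sum(): print(x,k.sum(),z[k][:,2].min().round(),np.percentile(z[k][:,2],10).round(),z[k][:,1].min().round(),z[k][:,1].max().round())
```

```text
500 37 247.0 252.0 -3.0 30.0
506 40 243.0 250.0 -4.0 30.0
512 44 242.0 250.0 -2.0 26.0
518 49 209.0 241.0 1.0 26.0
524 75 172.0 188.0 2.0 37.0
530 69 182.0 194.0 9.0 41.0
536 58 176.0 216.0 16.0 49.0
542 28 215.0 219.0 14.0 40.0
548 40 220.0 223.0 12.0 41.0
554 32 228.0 236.0 11.0 34.0
560 25 244.0 250.0 11.0 38.0
566 10 267.0 269.0 19.0 41.0
```

The tips read z≈171 at TCP 149.5, 21 mm behind the TCP at 42 mm opening, and they straddle the bar. The finger knuckles clear the lid. Descending onto the bar.

servo_tool(series=[[[0.001,0.0007,0.015],[0,0,0],0],[[0.0017,0.0007,0.03],[0,0,0],0],[[0.0017,0.0007,0.045],[0,0,0],0],[[0.0017,0.0007,0.06],[0,0,0],0],[[0.0017,0.0007,0.068],[0,0,0],0],[[0.0017,0.0007,0.073],[0,0,0],0],[[0.0017,0.0007,0.073],[0,0,0],0]])

```text
t: 15.85
tcp_pos: [502.9, 40.4, 77.7]
ee_rot: [0.0, 0.769, 0.64, -0.0]
contact_force: [-0.2, -0.3, 0.3]
opening: 42.6
```

servo_tool(series=[[[0,0,0],[0,0,0],-0.4],[[0,0,0],[0,0,0],-0.7],[[0,0,0],[0,0,0],-1],[[0,0,0],[0,0,0],-1],[[0,0,0],[0,0,0],-1]], force=40)

```text
t: 16.48
tcp_pos: [502.3, 40.7, 77.9]
ee_rot: [-0.001, 0.768, 0.64, -0.0]
contact_force: [-5.4, 1.0, 5.0]
opening: 10.2
```

```bash
python3 mv.py 501.3 38.5 75 -10.4;python3 - <<'E'
from h import *
from station import *
s=get_state(); c=read_camera("side"); np.savez("pics/side8.npz",**c); w=world(c)
cv2.imwrite("pics/z8.png",cv2.resize(c["img"][110:220,260:380,::-1],None,fx=6,fy=5,interpolation=cv2.INTER_CUBIC))
E
```

```text
t 16.475 tcp [502.3  40.7  77.9] yaw -10.43 open 10.2 F [-5.4  1.   5. ]
shift [-0.0024 -0.0006  0.0029] | 0.004 turn [-0.07 -0.01 -0.03]
q [-0.62  0.13  0.52  1.99 -0.08  1.04 -0.25]
```

View pics/z8.png

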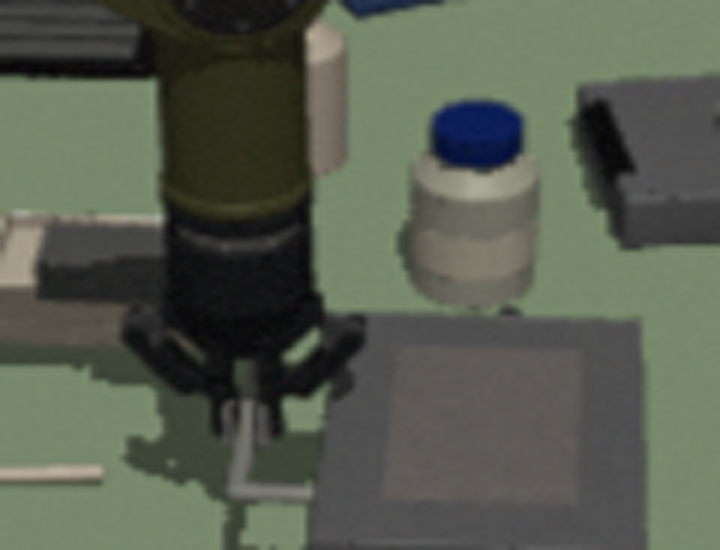

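The fingers have closed on the bar at crop (245,400), reading 10 mm opening. Swinging the lid along its arc.

servo_tool(series=[[[0,0.0005,-0.004],[0,0,0],-1],[[0,0.001,-0.012],[0,0,0],-1],[[0,0.0023,-0.022],[0,0,0],-1],[[0,0.004,-0.031],[0,0,0],-1],[[0,0.006,-0.04],[0,0,0],-1],[[0,0.0112,-0.058],[0,0,0],-1],[[0,0.018,-0.0752],[0,0,0],-1],[[0,0.0263,-0.0918],[0,0,0],-1],[[0,0.036,-0.1076],[0,0,0],-1],[[0,0.036,-0.1076],[0,0,0],-1]])

```text
t: 17.77
tcp_pos: [536.6, 34.1, 187.7]
ee_rot: [-0.002, 0.769, 0.64, -0.001]
contact_force: [-13.1, 1.6, 5.6]
opening: 10.3
```

```bash
python3 mv.py 501.3 38.5 75 -10.4;python3 - <<'E'
from h import *
from station import *
s=get_state(); c=read_camera("side"); np.savez("pics/side9.npz",**c); w=world(c)
cv2.imwrite("pics/z9.png",cv2.resize(c["img"][80:230,260:400,::-1],None,fx=5,fy=4,interpolation=cv2.INTER_CUBIC))
E
```

```text
t 17.775 tcp [536.6  34.1 187.7] yaw -10.45 open 10.3 F [-13.1   1.6   5.6]
shift [-0.0021 -0.035   0.1129] | 0.118 turn [-0.26 -0.03 -0.05]
q [-0.61  0.1   0.54  1.78 -0.06  1.28 -0.24]
```

View pics/z9.png

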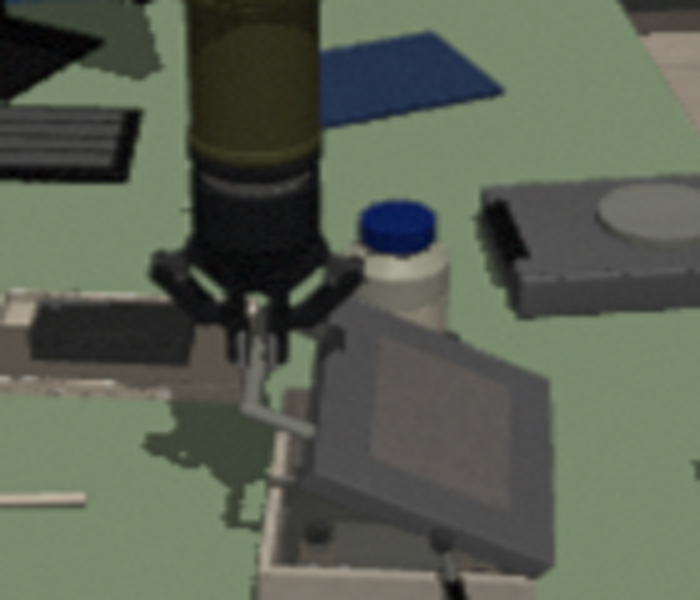

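The lid is at about 30° with the bar in the grip, and the side force is moderate at 13 N. Continuing along the arc.

servo_tool(series=[[[0,0.005,-0.008],[0,0,0],-1],[[0,0.013,-0.018],[0,0,0],-1],[[0,0.022,-0.029],[0,0,0],-1],[[0,0.035,-0.0415],[0,0,0],-1],[[0,0.0495,-0.053],[0,0,0],-1],[[0,0.065,-0.0633],[0,0,0],-1],[[0,0.081,-0.0721],[0,0,0],-1],[[0,0.081,-0.0721],[0,0,0],-1]])

```text
t: 18.82
tcp_pos: [620.2, 18.0, 262.9]
ee_rot: [0.002, 0.769, 0.639, 0.002]
contact_force: [-6.4, 0.3, 12.0]
opening: 10.2
```

servo_tool(series=[[[0,0.008,-0.0035],[0,0,0],-1],[[0,0.017,-0.0074],[0,0,0],-1],[[0,0.026,-0.0105],[0,0,0],-1],[[0,0.0345,-0.0133],[0,0,0],-1],[[0,0.044,-0.0157],[0,0,0],-1],[[0,0.0525,-0.0176],[0,0,0],-1],[[0,0.062,-0.0192],[0,0,0],-1],[[0,0.071,-0.0204],[0,0,0],-1],[[0,0.078,-0.021],[0,0,0],-1],[[0,0.082,-0.0213],[0,0,0],-1],[[0,0.082,-0.0213],[0,0,0],-1]])

```text
t: 20.2
tcp_pos: [700.8, 2.3, 281.5]
ee_rot: [0.003, 0.769, 0.639, 0.002]
contact_force: [0.1, -2.1, 5.7]
opening: 10.1
```

```bash
python3 mv.py 501.3 38.5 75 -10.4;python3 - <<'E'
from h import *
from station import *
s=get_state(); c=read_camera("side"); np.savez("pics/side10.npz",**c); w=world(c)
cv2.imwrite("pics/z10.png",cv2.resize(c["img"][50:250,260:440,::-1],None,fx=3,fy=3,interpolation=cv2.INTER_CUBIC))
E
```

```text
t 20.2 tcp [700.8   2.3 281.5] yaw -10.52 open 10.1 F [ 0.1 -2.1  5.7]
shift [-0.0005 -0.2041  0.2052] | 0.289 turn [ 0.37  0.08 -0.12]
q [-0.43  0.45  0.58  1.22 -0.24  1.53 -0.07]
```

View pics/z10.png

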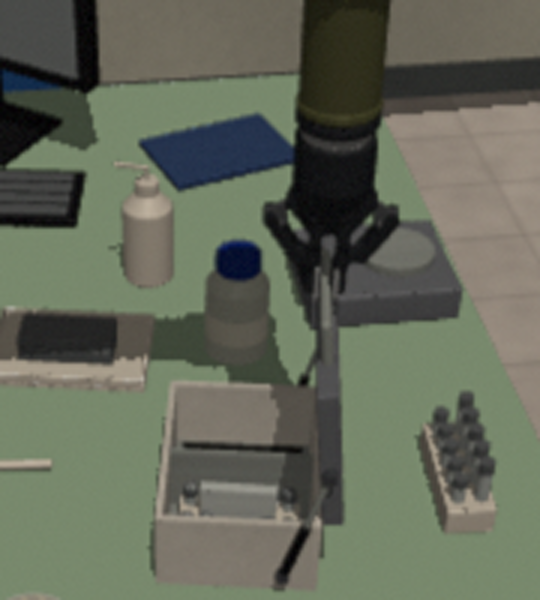

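The lid is up. In the crop, the stored carrier sits in the −y bay at (235,495), so the +y bay at (240,430) is the empty one. Releasing the bar and rising.

servo_tool(series=[[[0,0,0],[0,0,0],-0.5],[[0,0,0],[0,0,0],-0.1],[[0,0,0],[0,0,0],0],[[0,0,0],[0,0,0],0],[[0,0,-0.015],[0,0,0],0],[[0,0,-0.04],[0,0,0],0],[[0,0,-0.065],[0,0,0],0],[[0,0,-0.075],[0,0,0],0],[[0,0,-0.075],[0,0,0],0]])

```text
t: 21.38
tcp_pos: [698.9, 4.3, 354.8]
ee_rot: [0.001, 0.769, 0.64, 0.001]
contact_force: [0.6, 1.3, -0.7]
opening: 43.0
```

```bash
python3 mv.py 500 -40 300 20;python3 - <<'E'
from h import *
from station import *
s=get_state(); o=[]
for n in("top","side"):
    c=read_camera(n); np.savez(f"pics/{n}11.npz",**c); w=world(c)
    b=(240,90,400,250) if n=="top" else (270,70,430,230)
    o.append(cv2.resize(c["img"][b[1]:b[3],b[0]:b[2],::-1],None,fx=2.5,fy=2.5,interpolation=cv2.INTER_CUBIC))
cv2.imwrite("pics/z11.png",np.hstack(o))
E
```

```text
t 21.375 tcp [698.9   4.3 354.8] yaw -10.44 open 43.0 F [ 0.6  1.3 -0.7]
shift [-0.0796 -0.1877  0.0544] | 0.211 turn [ 1.000e-01  1.000e-02 -3.044e+01]
q [-0.41  0.45  0.58  1.07 -0.24  1.68 -0.08]
```

View pics/z11.png

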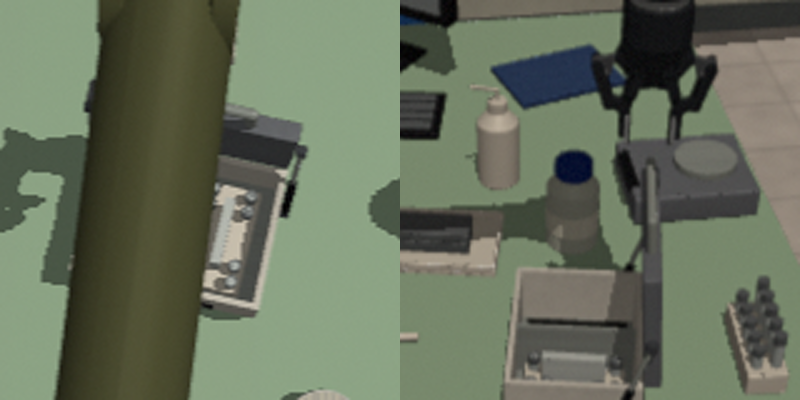

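The lid stays open by itself, and the bar at (650,170) in the right crop is clear of the fingers. Next is the carrier.

```bash
python3 mv.py 433.5 -327.2 200 59.5
```

```text
t 21.475 tcp [698.3   4.5 352.9] yaw -10.44 open 42.5 F [ 0.4  0.1 -0.7]
shift [-0.3741 -0.2001  0.1532] | 0.451 turn [-7.000e-02 -4.000e-02 -6.994e+01]
q [-0.41  0.45  0.58  1.07 -0.24  1.68 -0.08]
```

servo_tool(series=[[[-0.01,-0.006,0],[0,0,-1],0.2],[[-0.035,-0.02,0],[0,0,-5],0.2],[[-0.07,-0.038,0],[0,0,-12],0.2],[[-0.11,-0.06,0],[0,0,-19],0.2],[[-0.15,-0.08,0.015],[0,0,-26],0.2],[[-0.19,-0.1,0.035],[0,0,-34],0.2],[[-0.23,-0.123,0.055],[0,0,-42],0.2],[[-0.27,-0.145,0.08],[0,0,-50],0.2],[[-0.31,-0.166,0.105],[0,0,-58],0.2],[[-0.345,-0.184,0.13],[0,0,-65],0.2],[[-0.365,-0.195,0.148],[0,0,-69],0.2],[[-0.374,-0.2,0.153],[0,0,-70],0.2]])

```text
t: 22.98
tcp_pos: [430.8, -328.2, 198.9]
ee_rot: [-0.002, 0.263, 0.965, 0.0]
contact_force: [0.3, -1.2, -0.1]
opening: 51.5
```

```bash
python3 - <<'E'
from h import *
from station import *
s=get_state(); o=[]
for n in("top","side"):
    c=read_camera(n); np.savez(f"pics/{n}12.npz",**c); w=world(c)
    b=(240,90,440,290) if n=="top" else (240,140,440,340)
    o.append(cv2.resize(c["img"][b[1]:b[3],b[0]:b[2],::-1],None,fx=2,fy=2,interpolation=cv2.INTER_CUBIC))
    if n=="top":
        # lid top/chest rim
        for lo,hi in ((86,100),):
            m=(w[...,2]>lo)&(w[...,2]<hi)&(np.hypot(w[...,0]-626,w[...,1]-15)<150); print(m.sum(),cv2.minAreaRect(w[m][:,:2].astype(np.float32)))
    else:
        print("carrier side",rect(w,(255,280,325,335),68,85),rect(w,(255,280,325,335),22,33))
cv2.imwrite("pics/z12.png",np.hstack(o))
E
python3 mv.py 433.5 -327.2 130 59.5
```

```text
949 ((626.771728515625, 17.38275909423828), (251.7532958984375, 171.7056121826172), 79.00557708740234)
carrier side {'n': 169, 'c': (435.1, -331.3), 'size': (15.2, 80.3), 'ang': 59.24, 'z': np.float64(76.1), 'mean': array([ 434.9, -332.1,   75.3])} {'n': 496, 'c': (434.5, -332.3), 'size': (71.5, 130.7), 'ang': 61.33, 'z': np.float64(28.4), 'mean': array([ 435.4, -347.3,   28.2])}
t 23.075 tcp [ 431.4 -328.2  199.6] yaw 59.4 open 51.3 F [0.8 0.2 0.2]
shift [-0.0014  0.0019  0.0696] | 0.07 turn [-0.01 -0.13 -0.1 ]
q [-0.03  0.11  0.68  1.76 -0.07  1.3   1.7 ]
```

View pics/z12.png

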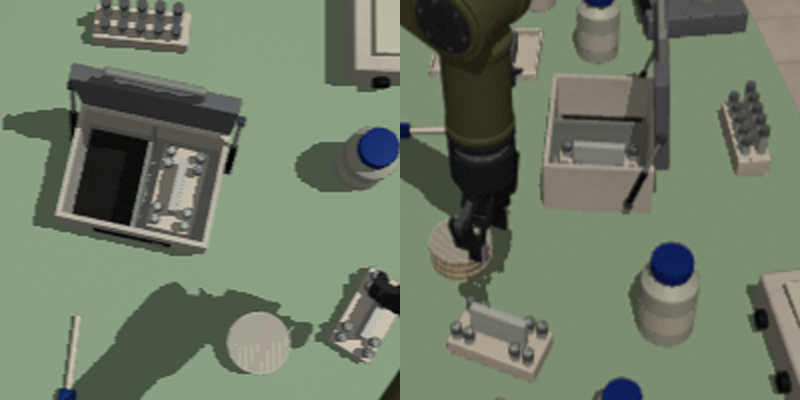

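The top crop now shows the chest open, with the black mat in the left (+y) bay at about (110,177). The stored carrier is on the right. I'll measure the mat enlarged.

Run:
```python
from h import *
c=dict(np.load("pics/top12.npz")); w=world(c)
im=cv2.resize(c["img"][140:220,262:362,::-1],None,fx=8,fy=7.5,interpolation=cv2.INTER_CUBIC)
im=np.clip(im.astype(float)*1.6,0,255).astype(np.uint8)
Pc=np.array([626.0,15.5]);a=np.radians(-10.4);X=np.array([np.cos(a),np.sin(a)]);Y=np.array([-X[1],X[0]])
def px(x,y,z):
    p=Pc+x*X+y*Y; q=proj(c,[*p,z])[0]; return (int((q[0]-262+.5)*8),int((q[1]-140+.5)*7.5))
for pts,z,col in (([(-70,7),(70,7),(70,99),(-70,99)],16,(0,0,255)),([(-85,-112.5),(85,-112.5),(85,112.5),(-85,112.5)],95,(0,255,0))):
    cv2.polylines(im,[np.array([px(*p,z) for p in pts])],True,col,1)
cv2.imwrite("pics/z12b.png",im)
```

```text
(no output)
```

View pics/z12b.png

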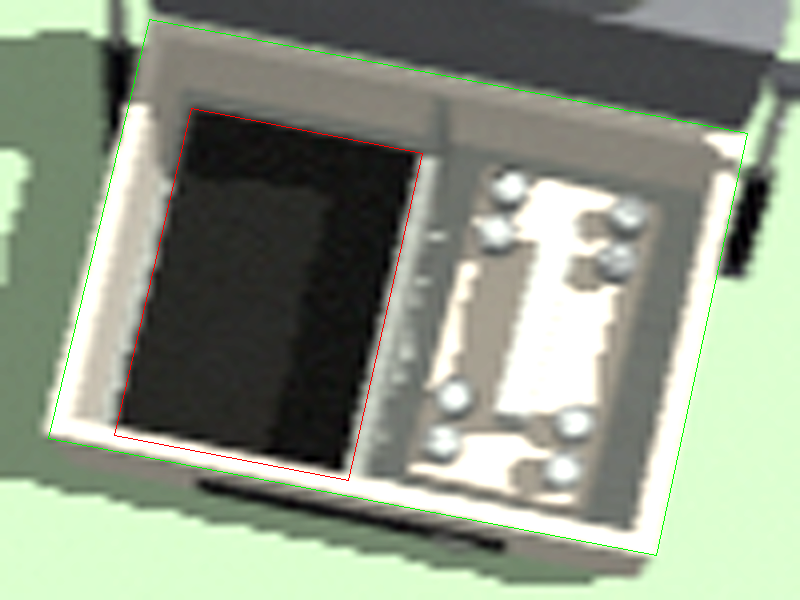

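servo_tool(series=[[[-0.001,0.001,0.02],[0,0,0],0.2],[[-0.0014,0.001,0.05],[0,0,0],0.2],[[-0.0014,0.001,0.08],[0,0,0],0.2],[[-0.0014,0.001,0.1],[0,0,0],0.2],[[-0.0014,0.001,0.1],[0,0,0],0.2]])

```text
t: 23.7
tcp_pos: [435.0, -325.6, 99.5]
ee_rot: [-0.002, 0.262, 0.965, 0.0]
contact_force: [0.2, -0.5, 0.3]
opening: 51.2
```

The projected chest rim (green) and mat (red) outlines lie on the image edges. The mat centre is therefore (635.6, 67.6) with yaw −10.4°.

```bash
python3 mv.py 434 -328.3 22 59.5
python3 - <<'E'
from h import *
from station import *
c=read_camera("side")
cv2.imwrite("pics/z13.png",cv2.resize(c["img"][230:340,240:340,::-1],None,fx=5,fy=5,interpolation=cv2.INTER_CUBIC))
E
```

```text
t 23.7 tcp [ 435.  -325.6   99.5] yaw 59.61 open 51.2 F [ 0.2 -0.5  0.3]
shift [-0.0008 -0.0028  0.0775] | 0.078 turn [-0.   -0.19  0.11]
q [ 0.    0.21  0.66  1.88 -0.15  1.11  1.76]
```

View pics/z13.png

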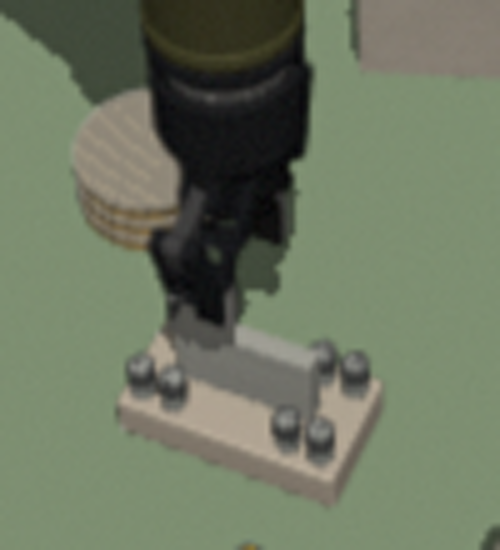

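The gripper is above the plate's centre line, with the near finger at (200,320) and the plate at (250,365). Descending with the small correction and closing.

servo_tool(series=[[[-0.0005,-0.0015,0.015],[0,0,0],0.2],[[-0.0008,-0.0028,0.03],[0,0,0],0.2],[[-0.0008,-0.0028,0.045],[0,0,0],0.2],[[-0.0008,-0.0028,0.06],[0,0,0],0.2],[[-0.0008,-0.0028,0.07],[0,0,0],0.2],[[-0.0008,-0.0028,0.077],[0,0,0],0.2],[[-0.0008,-0.0028,0.077],[0,0,0],0.2]])

```text
t: 24.62
tcp_pos: [434.9, -329.7, 23.3]
ee_rot: [-0.0, 0.263, 0.965, 0.0]
contact_force: [-0.7, 0.2, -0.2]
opening: 51.1
```

servo_tool(series=[[[0,0,0],[0,0,0],-0.2],[[0,0,0],[0,0,0],-0.5],[[0,0,0],[0,0,0],-0.7],[[0,0,0],[0,0,0],-1],[[0,0,0],[0,0,0],-1],[[0,0,0],[0,0,0],-1]], force=60)

```text
t: 25.38
tcp_pos: [435.2, -330.5, 24.3]
ee_rot: [0.0, 0.263, 0.965, -0.0]
contact_force: [-2.6, -1.4, 4.4]
opening: 11.4
```

```bash
python3 mv.py 434 -328.3 122 59.5
python3 - <<'E'
from h import *
from station import *
c=read_camera("side")
cv2.imwrite("pics/z14.png",cv2.resize(c["img"][230:340,240:340,::-1],None,fx=5,fy=5,interpolation=cv2.INTER_CUBIC))
E
```

```text
t 25.375 tcp [ 435.2 -330.5   24.3] yaw 59.53 open 11.4 F [-2.6 -1.4  4.4]
shift [ 0.0021  0.0012 -0.0977] | 0.098 turn [-0.02  0.05  0.03]
q [ 0.04  0.32  0.64  1.93 -0.23  0.96  1.83]
```

View pics/z14.png

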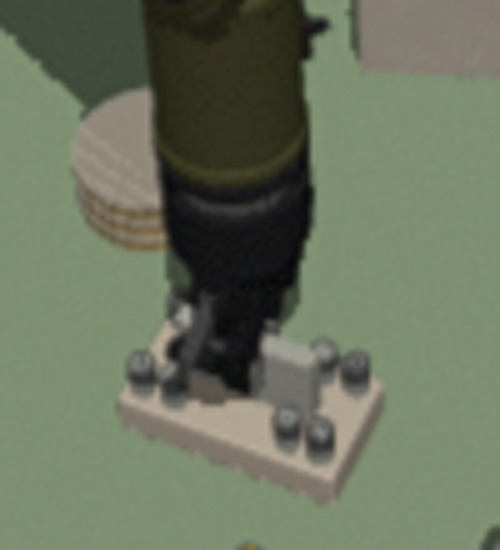

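The gripper holds the plate at 11.4 mm opening, about 4 mm off its centre. Lifting.

servo_tool(series=[[[0,0,-0.004],[0,0,0],-1],[[0,0,-0.012],[0,0,0],-1],[[0,0,-0.025],[0,0,0],-1],[[0,0,-0.045],[0,0,0],-1],[[0,0,-0.07],[0,0,0],-1],[[0,0,-0.095],[0,0,0],-1],[[0,0,-0.12],[0,0,0],-1],[[0,0,-0.138],[0,0,0],-1],[[0,0,-0.145],[0,0,0],-1],[[0,0,-0.145],[0,0,0],-1]])

```text
t: 26.68
tcp_pos: [435.1, -329.7, 168.8]
ee_rot: [0.0, 0.262, 0.965, 0.0]
contact_force: [0.1, 0.3, -3.4]
opening: 11.2
```

```bash
python3 mv.py 535 30 168 79.6
python3 - <<'E'
from h import *
from station import *
c=read_camera("side"); np.savez("pics/side15.npz",**c); w=world(c)
s=get_state()["tcp_pos"]
cv2.imwrite("pics/z15.png",cv2.resize(c["img"][180:330,220:360,::-1],None,fx=4,fy=4,interpolation=cv2.INTER_CUBIC))
m=(np.hypot(w[...,0]-435,w[...,1]+330)<85)&(np.abs(w[...,2]-(s[2]+13.7-38+28))<5)
print(s,m.sum(),cv2.minAreaRect(w[m][:,:2].astype(np.float32)),np.median(w[m][:,2]))
E
```

```text
t 26.675 tcp [ 435.1 -329.7  168.8] yaw 59.57 open 11.2 F [ 0.1  0.3 -3.4]
shift [0.0961 0.3608 0.0009] | 0.373 turn [ 1.000e-02  1.000e-02 -2.003e+01]
q [-0.02  0.14  0.68  1.79 -0.09  1.24  1.72]
[ 434.80494853 -329.52183036  168.19770999] 520 ((435.5453186035156, -330.48272705078125), (71.74960327148438, 129.8005828857422), 59.57084655761719) 172.88171213959095
```

View pics/z15.png

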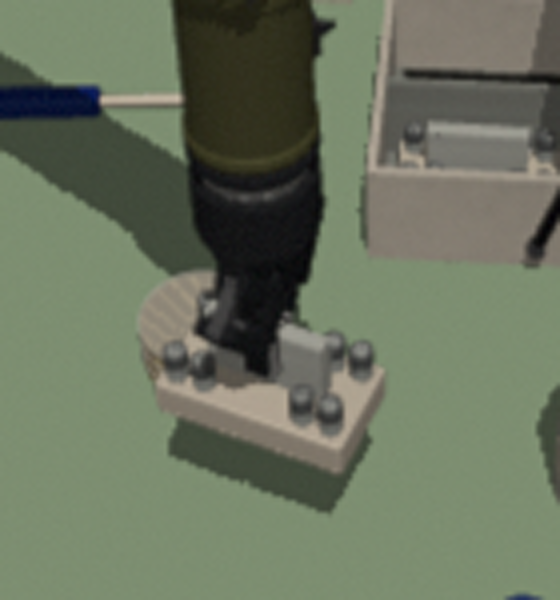

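The carrier hangs level and centred within 1 mm. Its underside is at z≈145, clear of the 95 mm walls. Moving to a point in front of the bay.

servo_tool(series=[[[0.003,0.01,0],[0,0,-0.5],-1],[[0.009,0.033,0],[0,0,-2],-1],[[0.018,0.067,0],[0,0,-4],-1],[[0.028,0.105,0],[0,0,-6],-1],[[0.038,0.143,0],[0,0,-8],-1],[[0.048,0.181,0],[0,0,-10],-1],[[0.058,0.219,0],[0,0,-12],-1],[[0.068,0.257,0],[0,0,-14],-1],[[0.078,0.295,0],[0,0,-16],-1],[[0.087,0.328,0],[0,0,-18],-1],[[0.094,0.352,0],[0,0,-19.5],-1],[[0.096,0.361,0],[0,0,-20],-1]])

```text
t: 28.22
tcp_pos: [535.3, 32.0, 168.6]
ee_rot: [-0.0, 0.089, 0.996, -0.0]
contact_force: [-0.1, -0.6, -3.2]
opening: 11.3
```

```bash
python3 mv.py 635.6 68 168 79.6
```

```text
t 28.225 tcp [535.3  32.  168.6] yaw 79.74 open 11.3 F [-0.1 -0.6 -3.2]
shift [-0.0923  0.0533  0.0005] | 0.107 turn [-0.01 -0.03  0.14]
q [-0.43  0.11  0.34  1.81 -0.04  1.24  1.32]
```

servo_tool(series=[[[-0.008,0.004,0],[0,0,0],-1],[[-0.025,0.014,0],[0,0,0],-1],[[-0.045,0.026,0],[0,0,0],-1],[[-0.065,0.037,0],[0,0,0.1],-1],[[-0.082,0.047,0],[0,0,0.1],-1],[[-0.09,0.052,0],[0,0,0.1],-1],[[-0.0923,0.0533,0],[0,0,0.1],-1],[[-0.0923,0.0533,0],[0,0,0.1],-1]])

```text
t: 29.22
tcp_pos: [635.4, 64.9, 168.7]
ee_rot: [-0.0, 0.092, 0.996, -0.0]
contact_force: [-1.1, -0.0, -3.1]
opening: 11.2
```

```bash
python3 mv.py 635.6 67.6 60 79.6
python3 - <<'E'
from h import *
from station import *
s=get_state()["tcp_pos"];o=[]
for n in("top","side"):
    c=read_camera(n); np.savez(f"pics/{n}16.npz",**c); w=world(c)
    b=(240,90,400,250) if n=="top" else (270,90,430,250)
    o.append(cv2.resize(c["img"][b[1]:b[3],b[0]:b[2],::-1],None,fx=2.5,fy=2.5,interpolation=cv2.INTER_CUBIC))
m=(np.hypot(w[...,0]-s[0],w[...,1]-s[1])<85)&(np.abs(w[...,2]-(s[2]+4.7))<5)
print(m.sum(),cv2.minAreaRect(w[m][:,:2].astype(np.float32)))
cv2.imwrite("pics/z16.png",np.hstack(o))
E
```

```text
t 29.225 tcp [635.4  64.9 168.7] yaw 79.4 open 11.2 F [-1.1 -0.  -3.1]
shift [0.0002 0.0028 0.1087] | 0.109 turn [-0.03 -0.03 -0.2 ]
q [-0.41  0.33  0.34  1.55 -0.11  1.28  1.32]
293 ((634.6141357421875, 61.60694122314453), (68.9827651977539, 129.56829833984375), 80.39717102050781)
```

View pics/z16.png

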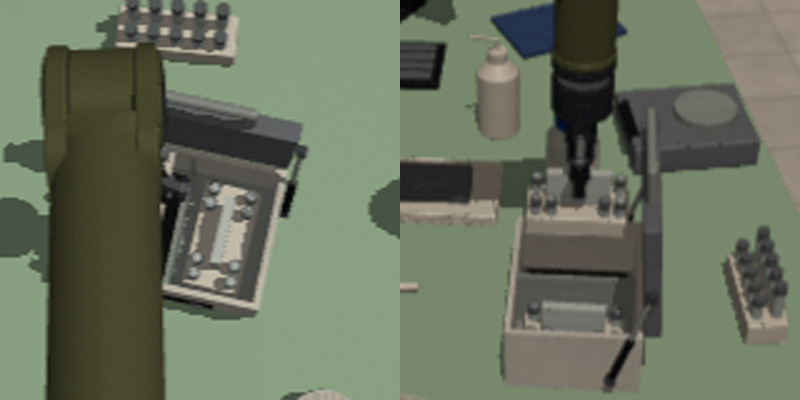

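Run:
```python
from h import *
Pc=np.array([626.0,15.5]);a=np.radians(-10.4);X=np.array([np.cos(a),np.sin(a)]);Y=np.array([-X[1],X[0]])
for n in("top","side"):
    c=dict(np.load(f"pics/{n}16.npz")); w=world(c)
    d=w[...,:2]-Pc; x=d@X; y=d@Y-53
    m=(w[...,2]>180)&(np.abs(y)<120)&(np.abs(x)<250)
    for z0 in range(180,700,20):
        k=m&(np.abs(w[...,2]-z0)<10)&(np.abs(y)<75)
        if k.sum(): print(n,z0,k.sum(),"x",x[k].min().round(),x[k].max().round(),"y",y[k].min().round(),y[k].max().round())
```

```text
top 180 14 x 47.0 80.0 y -70.0 -28.0
top 200 41 x 34.0 79.0 y -73.0 -23.0
top 220 28 x 75.0 78.0 y -73.0 -24.0
top 240 27 x -12.0 76.0 y -73.0 -25.0
top 260 139 x -13.0 88.0 y -74.0 -23.0
top 280 82 x -14.0 84.0 y -75.0 -42.0
top 300 44 x -7.0 87.0 y -75.0 -26.0
top 320 75 x 2.0 87.0 y -74.0 -25.0
top 340 2 x 6.0 9.0 y -37.0 -36.0
top 520 4 x -51.0 -16.0 y -56.0 -50.0
top 540 6 x -59.0 51.0 y -58.0 -31.0
top 560 106 x -31.0 46.0 y -52.0 50.0
top 580 1087 x -127.0 43.0 y -74.0 49.0
top 600 1897 x -180.0 18.0 y -75.0 41.0
top 620 1467 x -230.0 -64.0 y -75.0 5.0
top 640 1362 x -250.0 -129.0 y -75.0 -14.0
top 660 740 x -250.0 -189.0 y -75.0 -30.0
side 180 98 x -61.0 58.0 y -35.0 24.0
side 200 248 x -61.0 61.0 y -39.0 32.0
side 220 116 x -38.0 78.0 y -25.0 60.0
side 240 23 x -12.0 78.0 y -48.0 51.0
side 260 118 x -16.0 98.0 y -74.0 56.0
side 280 99 x -17.0 93.0 y -68.0 22.0
side 300 70 x -17.0 89.0 y -66.0 3.0
side 320 175 x -36.0 88.0 y -73.0 8.0
side 340 140 x -36.0 38.0 y -43.0 -8.0
side 360 188 x -36.0 37.0 y -43.0 6.0
side 380 125 x -37.0 39.0 y -42.0 3.0
side 400 172 x -37.0 38.0 y -42.0 1.0
side 420 162 x -34.0 37.0 y -42.0 -7.0
side 440 166 x -35.0 36.0 y -43.0 -4.0
side 460 173 x -35.0 37.0 y -43.0 -4.0
side 480 181 x -35.0 36.0 y -41.0 -2.0
side 500 122 x -35.0 38.0 y -47.0 -9.0
side 520 185 x -49.0 49.0 y -61.0 -29.0
side 540 352 x -122.0 53.0 y -63.0 -26.0
side 560 542 x -183.0 53.0 y -73.0 37.0
side 580 690 x -207.0 46.0 y -75.0 47.0
side 600 659 x -147.0 22.0 y -75.0 36.0
side 620 380 x -173.0 -62.0 y -75.0 -13.0
side 640 256 x -213.0 -125.0 y -75.0 -27.0
side 660 127 x -249.0 -191.0 y -75.0 -42.0
```

The wrist housing stays clear of the lid: its maximum is chest x +53, against the bar at about +75. Lowering into the bay with a 3 mm y correction.

servo_tool(series=[[[0,0.002,0.006],[0,0,0],-1],[[0,0.003,0.018],[0,0,-0.2],-1],[[0,0.003,0.032],[0,0,-0.2],-1],[[0,0.003,0.046],[0,0,-0.2],-1],[[0,0.003,0.055],[0,0,-0.2],-1],[[0,0.003,0.055],[0,0,-0.2],-1]])

```text
t: 30.08
tcp_pos: [635.5, 68.5, 112.6]
ee_rot: [-0.001, 0.09, 0.996, -0.0]
contact_force: [-0.6, 0.3, -4.0]
opening: 11.2
```

```bash
python3 mv.py 635.6 67.6 44 79.6
python3 - <<'E'
from h import *
from station import *
s=get_state()["tcp_pos"];o=[]
for n in("top","side"):
    c=read_camera(n); np.savez(f"pics/{n}17.npz",**c); w=world(c)
    b=(265,120,365,220) if n=="top" else (300,130,400,230)
    o.append(cv2.resize(c["img"][b[1]:b[3],b[0]:b[2],::-1],None,fx=4,fy=4,interpolation=cv2.INTER_CUBIC))
cv2.imwrite("pics/z17.png",np.hstack(o))
E
```

```text
t 30.075 tcp [635.5  68.5 112.6] yaw 79.65 open 11.2 F [-0.6  0.3 -4. ]
shift [-0.0004 -0.0009  0.0686] | 0.069 turn [-0.05 -0.11  0.05]
q [-0.41  0.37  0.33  1.61 -0.13  1.18  1.33]
```

View pics/z17.png

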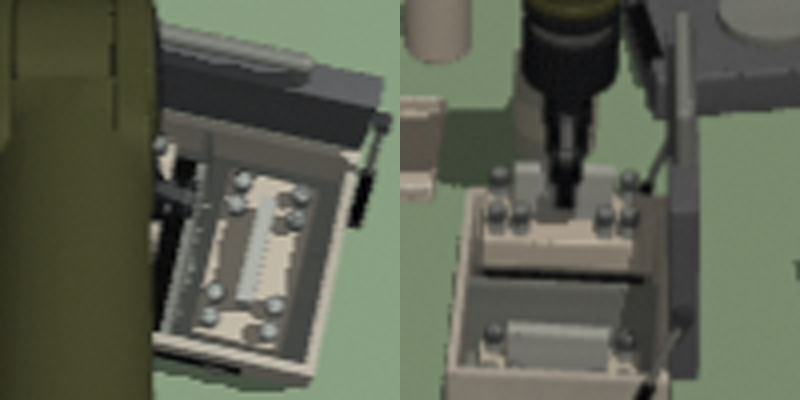

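Run:
```python
from h import *
Pc=np.array([626.0,15.5]);a=np.radians(-10.4);X=np.array([np.cos(a),np.sin(a)]);Y=np.array([-X[1],X[0]])
c=dict(np.load("pics/side17.npz")); w=world(c)
d=w[...,:2]-Pc; x=d@X; y=d@Y
m=(np.abs(x)<80)&(y>5)&(y<100)&(np.abs(w[...,2]-117)<4); r=cv2.minAreaRect(np.stack([x[m],y[m]],1).astype(np.float32)); print(m.sum(),r, "from top face")
m=(np.abs(x)<80)&(y>5)&(y<30)&(w[...,2]>93)&(w[...,2]<113); print("front face x",np.percentile(x[m],[0,2,98,100]),"y",np.median(y[m]))
for y0 in (-112.5+3.75,0):
    m=(np.abs(x)<95)&(np.abs(y-y0)<6)&(w[...,2]>86)&(w[...,2]<99); print("wall y",y0,np.median(y[m]),"x",np.percentile(x[m],[0,2,98,100]))
im=cv2.resize(c["img"][140:230,300:400,::-1],None,fx=8,fy=6.6,interpolation=cv2.INTER_CUBIC)
def px(x,y,z):
    p=Pc+x*X+y*Y; q=proj(c,[*p,z])[0]; return (int((q[0]-300+.5)*8),int((q[1]-140+.5)*6.6))
for pts,z,col in (([(-85,-112.5),(85,-112.5),(85,112.5),(-85,112.5)],95,(0,255,0)),([(-77.5,-3),(77.5,-3),(77.5,3),(-77.5,3)],90,(255,255,0)),([(-65,18),(65,18),(65,88),(-65,88)],117,(0,0,255))):
    cv2.polylines(im,[np.array([px(*p,z) for p in pts])],True,col,1)
cv2.imwrite("pics/z17b.png",im)
```

```text
253 ((0.28853607177734375, 50.873924255371094), (71.96371459960938, 130.3955841064453), 89.1966781616211) from top face
front face x [-79.81332933 -76.77239208  62.88269401  79.27619271] y 20.246004701714604
wall y -108.75 -110.8879685323123 x [-84.24163805 -81.1325718   81.28439652  83.84677914]
wall y 0 -1.2651694470962491 x [-81.76417806 -78.81909565  81.88942429  85.21045616]
```

View pics/z17b.png

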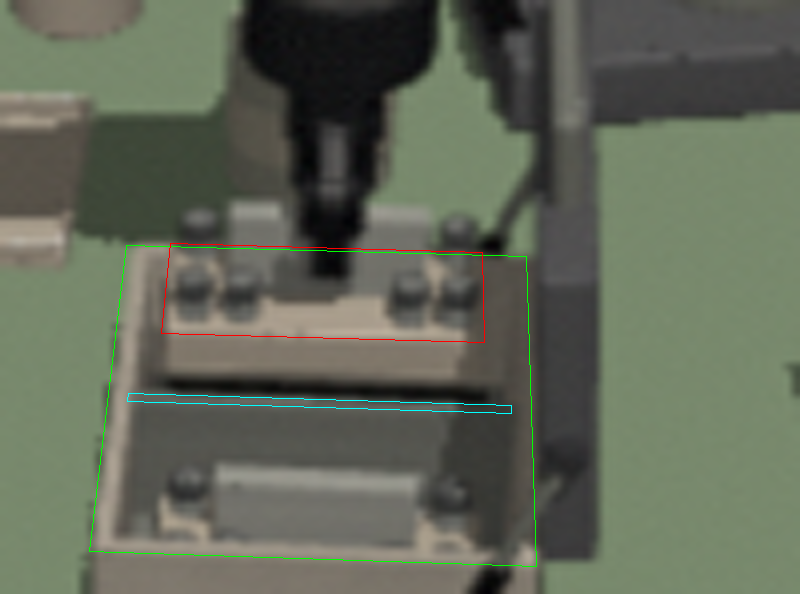

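In the side view the carrier is at chest (0.3, 50.9), and that camera reads the divider about 1.5–2 mm low in y. It is therefore centred within about 1 mm. Lowering further.

servo_tool(series=[[[0,0,0.006],[0,0,0],-1],[[0,0,0.018],[0,0,0],-1],[[0,0,0.032],[0,0,0],-1],[[0,0,0.046],[0,0,0],-1],[[0,0,0.058],[0,0,0],-1],[[0,0,0.066],[0,0,0],-1],[[0,0,0.068],[0,0,0],-1],[[0,0,0.068],[0,0,0],-1]])

```text
t: 31.18
tcp_pos: [636.5, 68.7, 46.1]
ee_rot: [0.0, 0.09, 0.996, 0.0]
contact_force: [0.6, 0.1, -3.6]
opening: 11.3
```

servo_tool(series=[[[0,0,0.001],[0,0,0],-1],[[0,0,0.002],[0,0,0],-1],[[0,0,0.003],[0,0,0],-1]])

```text
t: 31.55
tcp_pos: [636.4, 68.8, 43.0]
ee_rot: [0.0, 0.09, 0.996, 0.0]
contact_force: [-0.2, 0.9, -3.4]
opening: 11.2
```

servo_tool(series=[[[0,0,0.001],[0,0,0],-1],[[0,0,0.002],[0,0,0],-1],[[0,0,0.003],[0,0,0],-1],[[0,0,0.003],[0,0,0],-1]])

```text
t: 32.05
tcp_pos: [636.2, 68.7, 40.4]
ee_rot: [-0.0, 0.09, 0.996, 0.0]
contact_force: [-2.2, -0.5, 1.8]
opening: 11.3
```

The vertical force rose from −3.4 to +1.8 N, so the carrier stands on the mat. Opening part way and rising straight up.

servo_tool(series=[[[0,0,0],[0,0,0],-0.5],[[0,0,0],[0,0,0],-0.2],[[0,0,0],[0,0,0],-0.2],[[0,0,0],[0,0,0],-0.2],[[0,0,-0.01],[0,0,0],-0.2],[[0,0,-0.035],[0,0,0],-0.2],[[0,0,-0.07],[0,0,0],-0.2],[[0,0,-0.11],[0,0,0],-0.2],[[0,0,-0.15],[0,0,0],-0.2],[[0,0,-0.185],[0,0,0],-0.2],[[0,0,-0.2],[0,0,0],-0.2],[[0,0,-0.2],[0,0,0],-0.2]])

```text
t: 33.55
tcp_pos: [636.7, 68.7, 240.7]
ee_rot: [0.001, 0.09, 0.996, 0.0]
contact_force: [0.2, 0.3, -1.1]
opening: 34.2
```

```bash
python3 mv.py 480 -120 240 79.6
```

```text
t 33.55 tcp [636.7  68.7 240.7] yaw 79.66 open 34.2 F [ 0.2  0.3 -1.1]
shift [ 0.1203 -0.2137  0.0004] | 0.245 turn [0.04 0.1  0.06]
q [-0.42  0.29  0.34  1.45 -0.1   1.41  1.31]
```

Backing away toward the robot's right for a clear final view.

servo_tool(series=[[[0.015,-0.01,0],[0,0,0],-0.2],[[0.04,-0.04,0],[0,0,0],-0.2],[[0.065,-0.08,0],[0,0,0],-0.2],[[0.085,-0.12,0],[0,0,0],-0.2],[[0.1,-0.16,0],[0,0,0],-0.2],[[0.115,-0.195,0],[0,0,0],-0.2],[[0.12,-0.214,0],[0,0,0],-0.2],[[0.12,-0.214,0],[0,0,0],-0.2]])

```text
t: 34.55
tcp_pos: [479.4, -120.9, 239.1]
ee_rot: [-0.0, 0.091, 0.996, 0.0]
contact_force: [0.5, -0.2, 0.3]
opening: 34.1
```

Run:
```python
from h import *
from station import *
Pc=np.array([626.0,15.5]);a=np.radians(-10.4);X=np.array([np.cos(a),np.sin(a)]);Y=np.array([-X[1],X[0]])
s=get_state();print(s["t"],s["tcp_pos"],s["contact_force"]);o=[]
for n in("top","side"):
    c=read_camera(n); np.savez(f"pics/{n}18.npz",**c); w=world(c)
    b=(130,90,450,290) if n=="top" else (220,80,420,260)
    o.append(cv2.resize(c["img"][b[1]:b[3],b[0]:b[2],::-1],(400,300) ,interpolation=cv2.INTER_CUBIC))
    d=w[...,:2]-Pc; x=d@X; y=d@Y
    for nm,sg in (("new",1),("stored",-1)):
        m=(np.abs(x)<75)&(np.abs(y-sg*53)<46)&(np.abs(w[...,2]-92)<5)
        if m.sum()>10: print(n,nm,"plate",m.sum(),cv2.minAreaRect(np.stack([x[m],y[m]],1).astype(np.float32)),"z",np.median(w[m][:,2]).round(1))
        m=(np.abs(x)<70)&(np.abs(y-sg*53)<40)&(np.abs(w[...,2]-44)<5)
        if m.sum()>10: print(n,nm,"base",m.sum(),cv2.minAreaRect(np.stack([x[m],y[m]],1).astype(np.float32)),"z",np.median(w[m][:,2]).round(1))
    m=(np.abs(w[...,2]-40)<5)&(np.hypot(w[...,0]-458,w[...,1]-329)<70)
    A=np.c_[w[m][:,:2],np.ones(m.sum())]; k=np.linalg.lstsq(A,w[m][:,2],rcond=None)[0]
    print(n,"box",cv2.minAreaRect(w[m][:,:2].astype(np.float32)),np.median(w[m][:,2]).round(1),"tilt",k[:2].round(3))
im=np.hstack(o); cv2.imwrite("pics/z18.png",im)
```

```text
34.55 [ 479.35241881 -120.9325432   239.08742849] [ 0.48671031 -0.21267899  0.30580396]
top new plate 110 ((-0.7840194702148438, 56.8140754699707), (78.9840087890625, 12.532657623291016), 0.5307896733283997) z 92.0
top new base 552 ((-1.5928115844726562, 57.116180419921875), (70.15020751953125, 129.61080932617188), 89.98905181884766) z 43.4
top stored plate 66 ((-0.4814414978027344, -50.289222717285156), (11.396230697631836, 78.85433197021484), 87.03328704833984) z 89.0
top stored base 381 ((-1.4779701232910156, -50.34217834472656), (68.80558776855469, 128.84176635742188), 87.53465270996094) z 41.3
top box ((455.97265625, 332.8551025390625), (57.008113861083984, 119.7479019165039), 78.62764739990234) 39.9 tilt [0.002 0.008]
side new plate 99 ((-8.067119598388672, 75.37470245361328), (76.70378875732422, 129.6986541748047), 56.21449279785156) z 92.7
side new base 46 ((-0.6021270751953125, 71.4876937866211), (34.015193939208984, 126.86370086669922), 89.87300872802734) z 45.2
side stored plate 74 ((1.6959648132324219, -35.876380920410156), (56.36862564086914, 115.49385070800781), 89.58799743652344) z 89.4
side stored base 60 ((1.184478759765625, -39.199119567871094), (34.18061065673828, 128.5069580078125), 87.33309173583984) z 41.9
side box ((439.39447021484375, 334.15191650390625), (64.20992279052734, 85.22327423095703), 74.76060485839844) 40.3 tilt [-0.    0.02]
```

View pics/z18.png

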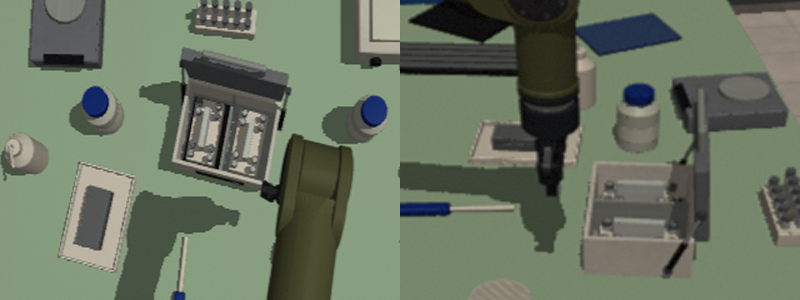

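Run:
```python
from h import *
from station import *
Pc=np.array([626.0,15.5]);a=np.radians(-10.4);X=np.array([np.cos(a),np.sin(a)]);Y=np.array([-X[1],X[0]])
c=dict(np.load("pics/top18.npz")); w=world(c); d=w[...,:2]-Pc; x=d@X;y=d@Y
m=(w[...,2]>285)&(w[...,2]<325)&(np.abs(x-80)<40)&(np.abs(y)<75)
print(m.sum(),"bar x",np.median(x[m])-85,"z",np.median(w[m][:,2])-95.5, "angle expected 1.5 -> x -4, z 218(top)")
print(sign_off())
```

```text
267 bar x -5.1245554059013045 z 216.53990324973347 angle expected 1.5 -> x -4, z 218(top)
the job is handed in; nothing more can be done
None
```

The chest is loaded and the job is handed in, at about 34.6 s of the 72 s allowed. The hand-in reports no verdict.

- **Slide box:** it lies flat in the tray while the lid was still shut. The last check put its top at about 40 mm with negligible tilt, roughly 4 mm from the tray centre.
- **Lid:** it stands open on its struts with nothing touching it. The handle bar was measured at (−5, +217) mm from the hinge line, which matches about 1.5 rad at the stop.
- **Carrier:** it stands upright on the mat in the +y bay. Its plate top is at about 92 mm, as expected, and it sits about 4 mm from the mat centre.
- **Stored carrier and bystanders:** nothing looked moved in the final pictures. I judged this by eye and did not re-measure their positions.

**What disagreed:**
- **Fingertips:** they really sit about 17–25 mm behind the reported TCP, not 14 mm ahead as stated. The first grasp of the slide box therefore closed in air just above it, moving nothing. I measured the offset in the images and used it for all later grasps.
- **Cameras:** the two cameras differ by about 2–4 mm in y.
- **Side view at the end:** its final fits of the slide box and carriers were partly hidden and could not be used, so the final numbers come from the top camera.

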